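# Make the charcoal grill ready for lighting

## Robot

A 7-joint arm with a two-finger parallel gripper is mounted at the origin on the work surface. World frame = base frame: x ahead of the robot, y to its left, z up, the work surface at z = 0. Lengths are in m, angles in rad, forces in N, time in s.
With the tool pointing down it reaches from about 0.425 to 0.925 m from the base axis. Payload 6.8 kg.
Tool frame: the origin (TCP) lies between the finger pads; the fingertips stand r.tcp_to_tips ahead of it and the grasp point (between the pads) is the TCP (r.tcp_to_tips is the distance from the TCP to the fingertips, in m); z points along the fingers, y is the line along which they close (so a half turn about z gives the same grasp; the last joint's range is limited). The gripper opens to 85 mm and grips with 20 to 120 N. Pads are 22 mm wide; open, the fingers measure 114 mm over their backs; the gripper's body (76 mm by 85 mm) begins 54 mm behind the grasp point. The pads swing forward as they close: fully open they stand 13 mm farther back than shut.
Start: joints at [-1.299, 0.477, 0.022, 1.555, -0.011, 1.109, -0.083], TCP at [0.25, 0.627, 0.25] pointing down, gripper open.
Joint ranges: [-2.96, 2.96], [-0.34, 2.1], [-1.41, 1.46], [0.24, 2.44], [-1.37, 4.51], [0.17, 1.92], [-2.96, 2.96]. Speed limits (rad/s): [2.39, 2.39, 3.14, 3.14, 3.14, 3.14, 3.14].

## Interface

Orientations are given as a rotation vector (axis times angle).
In Python, from bench import r gives the robot as it stands.
- The arm moves only by the tool servo_tool, never from a script. Its argument "commands" is a list of rows, each a list of 2 entries, a list of its own where there are three numbers: the shift along the tool's x, y, z normalised to -1 to 1, where 1 is 250 mm, then the turn, a rotation vector about the tool's x, y, z normalised to -1 to 1, where 1 is 90 degrees. In form: [[[dx, dy, dz], [ax, ay, az]], ...]. A call has 1 to 20 rows; each row is the pose to reach, as a shift and turn from the pose commanded when the call began, along the tool's axes at that moment; what a row does not reach only later rows make up. A row lasts 1/10 s, in which the tool goes at most 50 mm and 8.59 degrees, less where a joint would pass 70% of its speed; a pose out of reach is approached as far as the arm can. A call with a number of a shift or a turn outside -1 to 1 is refused whole. A call with a gripper value outside its range is refused whole. "claw" is the closure, from 0 (fully open) to 1 (shut), set as the call begins (left out, the last holds). The fingers move at their own pace and stop on an object; "squeeze" is the grip in N (left out, the last holds). Time passes only in rows, so rows that repeat a pose let the fingers close. It gives the time, the measured TCP pose, the force, the opening and the grip force at its end, in the units of the state.
- r.get_obs(): the state, without advancing time (a new reading comes with each control period).
- r.grab_frame(name): name is "scene" or "top" or "wrist"; returns (picture, depth): 400x640x3 uint8, red, green, blue; 400x640 float32, m along the optical axis (not along the pixel's ray), 0 where there is no reading.
- r.camera_model(name): a dict with "fx", "fy", "cx", "cy" (pixels), "extrinsics" (4x4, takes a point from camera to world coordinates); the wrist camera has in their place "hand_eye" (4x4, takes a point from camera to tool coordinates, whose origin is the TCP and whose axes are the flange's). Camera axes: x right, y down, z forward; pixel columns grow to the right and rows downward; lengths in m; the calibration is good to about 2 mm. The wrist camera is an equidistant fisheye: a pixel r from the principal point sees the ray r / f radians off the axis. A picture is of the moment at which its call begins: read the wrist's pose just before it. camera_model takes no time and is no camera call.
- r.hand_in(): hands the job in; it is judged then, once.
Trained networks look in the newest picture that a camera, given by its name, has taken for a name from the list of things; names that differ only in an ending like _2 or _b are one class to them, and where a whole thing is asked for, a point or a joint stands for the part that bears it (a point fixed in the world has none). Each returns a list of dicts, best first, with "confidence" (0 to 1); they miss things now and then, are a little off and sometimes report something else, mostly with a low value. They report only what shows in the picture. A call takes as long as a camera call.
- r.boxes_of(camera, target): "uv" ([column, row] in pixels, amid what is visible of it).
- r.mark_of(camera, target): "uv" ([column, row] in pixels: a listed point, or the origin of a listed thing).
The state is a dict: "clock": time; "joints": joint angles; "qvel": joint speeds; "tau": joint torques, N m; "tcp_pos": TCP position; "orientation": TCP orientation; "contact_force": force on the tool from outside, world axes, zero at the start; "moment": the same for the moment, N m; "grip_width": finger opening in m; "gripper_force": force on a finger pad.
Only numpy, scipy, OpenCV 4.12 (cv2) and the standard library are available. Lean on these libraries where they do the work, as an engineer would, in place of code of your own. Each camera call takes 0.05 s, during which the arm holds its last target. There are 200 camera calls.

## Task

Get the tabletop charcoal grill ready for lighting: turn the air cap anticlockwise past its sprung catch to its release position, lift it out and stand it upright in the low metal tray. Build all the loose kindling slats on the grate into a crosswise tower of two slats a layer, and push the ash door shut until it clicks home on its catch. Do not disturb the bowl, the tin or the sauce bottle.

Things in the scene. Friction and masses are not known exactly. Their poses are not given: they have to be found in the camera images.
- grill: fixed steel tabletop charcoal grill, a box 220 x 300 x 90 mm (x, y, z); origin at the centre of its underside on the table; x from its front (ash door side, towards the robot) to its back, y to its left, z up. Grate on the left, collar 150 mm to the right of the grate's centre, ash door in the front below the grate
- collar (a point): centre of the square steel bayonet collar (76 mm square, 15 mm high) on the right part of the grill's top, at the level the cap stands on (90 mm above the table). Axes as the grill's. Two lips leave a slot 44 mm wide along the collar's y. The cap's lugs are under the lips when its x lies along the collar's x (locked) and free when turned anticlockwise by 65 to 90 degrees
- cap: air cap, 220 g: 38 mm foot with two lugs at the bottom (60 mm tip to tip, along its x), 52 mm disc at 18 to 24 mm, black grip bar 52 mm long (along x), 12 mm thick, 24 to 56 mm above the origin (centre of the underside; z up). Sprung balls resist turning at about 45 degrees, a stop ends it at 90. Locked it lifts only 3 mm; free, it is clear of the collar 15 mm up
- tray: fixed low square dark steel tray, 140 x 140 mm, rim 14 mm high, floor 4 mm thick; origin at the centre of its underside on the table
- grate (a point): centre of the grate (160 mm, dark bars running left-right) on the grill's top, at the level slats lie on (90 mm over the table); axes as the grill's. Tower places: layers of two slats 35 mm either side of this point, centred lengthwise on it, layers 1 and 3 along x (front-back), layer 2 along y, each layer 14 mm higher. A fifth slat lies alone in layer 3 on either side
- slat1: light wooden kindling slat 120 x 26 x 14 mm (along its x, y, z), 30 g, lying flat on the table to the left of the grill; origin at its centre. May be absent
- slat2: light wooden kindling slat 120 x 26 x 14 mm (along its x, y, z), 30 g, lying flat on the table to the left of the grill; origin at its centre. May be absent
- slat3: light wooden kindling slat 120 x 26 x 14 mm (along its x, y, z), 30 g, lying flat on the table to the left of the grill; origin at its centre. May be absent
- slat4: light wooden kindling slat 120 x 26 x 14 mm (along its x, y, z), 30 g, lying flat on the table to the left of the grill; origin at its centre. May be absent
- slat5: light wooden kindling slat 120 x 26 x 14 mm (along its x, y, z), 30 g, lying flat on the table to the left of the grill; origin at its centre. May be absent
- slat6: light wooden kindling slat 120 x 26 x 14 mm (along its x, y, z), 30 g, lying flat on the table to the left of the grill; origin at its centre. May be absent
- ash_door (a joint): angle of the ash door in rad: 0 is fully shut, it grows as the door opens towards the robot; it starts ajar. Its catch resists from about 0.11 rad and draws it home below 0.03 rad. Joint friction lets the door stay where it is left
- door_hinge (a point): the door's upright hinge axis at its left end, 46 mm above the table, in the plane of the grill's front. The point turns with the door; its x axis points from the door's outer face into the grill, its y axis from the free edge to the hinge
- door_push (a point): point on the outer face of the ash door near its free edge (95 mm from the hinge), 58 mm above the table: push here. Panel 118 mm wide, 12 to 80 mm above the table, 10 mm thick. Axes as door_hinge
- bowl: steel bowl, 110 mm across, 50 mm high, between the robot and the grill: leave it alone; origin at the centre of its underside
- tin: tin with a red label, 76 mm across, 90 mm high: leave it alone; origin at the centre of its underside
- sauce: sauce bottle, 60 mm across, 130 mm high: leave it alone; origin at the centre of its underside

How it is judged:
On the way, in this order (a step that is already met when the one before it is completed fails the run):
1. the cap, still down in its collar, has been turned at least 65 degrees anticlockwise from its locked position (angle between the x axis of cap and the x axis of collar, either way round above 1.13 rad and z of cap in the frame of collar below 0.008 m and horizontal distance between cap and collar below 0.012 m), for 0.1 s.
2. the cap has been lifted straight out, its underside more than 30 mm above the grill's top and over the collar within 30 mm (z of cap in the frame of collar above 0.03 m and horizontal distance between cap and collar below 0.03 m).
3. the cap stands upright in the tray, within 35 mm of its middle (horizontal distance between cap and tray below 0.035 m and z of cap in the frame of tray below 0.011 m and angle between cap's own z axis and vertical below 0.12 rad and linear speed of cap below 0.03 m/s), for 0.2 s.
At the end, for the whole second after the job is handed in: Cap upright in the tray, within 35 mm of its middle. Every slat flat and at rest at a tower place on the grate (see grate): within 12 mm sideways, 18 mm lengthwise, 0.2 rad, in alternating crosswise layers of two. Ash door fully shut on its catch (within 0.025 rad) (all of step 3 and ((angle between the x axis of slat1 and the x axis of grate, either way round below 0.2 rad and x of slat1 in the frame of grate between -0.018 and 0.018 m and y of slat1 in the frame of grate between -0.047 and 0.047 m and (y of slat1 in the frame of grate below -0.023 m or y of slat1 in the frame of grate above 0.023 m) and z of slat1 in the frame of grate between 0.0025 and 0.0395 m and (z of slat1 in the frame of grate below 0.0115 m or z of slat1 in the frame of grate above 0.0305 m)) or (angle between the x axis of slat1 and the y axis of grate, either way round below 0.2 rad and y of slat1 in the frame of grate between -0.018 and 0.018 m and x of slat1 in the frame of grate between -0.047 and 0.047 m and (x of slat1 in the frame of grate below -0.023 m or x of slat1 in the frame of grate above 0.023 m) and z of slat1 in the frame of grate between 0.0165 and 0.0255 m)) and linear speed of each of slat1, slat2, slat3, slat4, slat5, slat6 below 0.03 m/s and ((angle between the x axis of slat2 and the x axis of grate, either way round below 0.2 rad and x of slat2 in the frame of grate between -0.018 and 0.018 m and y of slat2 in the frame of grate between -0.047 and 0.047 m and (y of slat2 in the frame of grate below -0.023 m or y of slat2 in the frame of grate above 0.023 m) and z of slat2 in the frame of grate between 0.0025 and 0.0395 m and (z of slat2 in the frame of grate below 0.0115 m or z of slat2 in the frame of grate above 0.0305 m)) or (angle between the x axis of slat2 and the y axis of grate, either way round below 0.2 rad and y of slat2 in the frame of grate between -0.018 and 0.018 m and x of slat2 in the frame of grate between -0.047 and 0.047 m and (x of slat2 in the frame of grate below -0.023 m or x of slat2 in the frame of grate above 0.023 m) and z of slat2 in the frame of grate between 0.0165 and 0.0255 m)) and ((angle between the x axis of slat3 and the x axis of grate, either way round below 0.2 rad and x of slat3 in the frame of grate between -0.018 and 0.018 m and y of slat3 in the frame of grate between -0.047 and 0.047 m and (y of slat3 in the frame of grate below -0.023 m or y of slat3 in the frame of grate above 0.023 m) and z of slat3 in the frame of grate between 0.0025 and 0.0395 m and (z of slat3 in the frame of grate below 0.0115 m or z of slat3 in the frame of grate above 0.0305 m)) or (angle between the x axis of slat3 and the y axis of grate, either way round below 0.2 rad and y of slat3 in the frame of grate between -0.018 and 0.018 m and x of slat3 in the frame of grate between -0.047 and 0.047 m and (x of slat3 in the frame of grate below -0.023 m or x of slat3 in the frame of grate above 0.023 m) and z of slat3 in the frame of grate between 0.0165 and 0.0255 m)) and ((angle between the x axis of slat4 and the x axis of grate, either way round below 0.2 rad and x of slat4 in the frame of grate between -0.018 and 0.018 m and y of slat4 in the frame of grate between -0.047 and 0.047 m and (y of slat4 in the frame of grate below -0.023 m or y of slat4 in the frame of grate above 0.023 m) and z of slat4 in the frame of grate between 0.0025 and 0.0395 m and (z of slat4 in the frame of grate below 0.0115 m or z of slat4 in the frame of grate above 0.0305 m)) or (angle between the x axis of slat4 and the y axis of grate, either way round below 0.2 rad and y of slat4 in the frame of grate between -0.018 and 0.018 m and x of slat4 in the frame of grate between -0.047 and 0.047 m and (x of slat4 in the frame of grate below -0.023 m or x of slat4 in the frame of grate above 0.023 m) and z of slat4 in the frame of grate between 0.0165 and 0.0255 m)) and ((angle between the x axis of slat5 and the x axis of grate, either way round below 0.2 rad and x of slat5 in the frame of grate between -0.018 and 0.018 m and y of slat5 in the frame of grate between -0.047 and 0.047 m and (y of slat5 in the frame of grate below -0.023 m or y of slat5 in the frame of grate above 0.023 m) and z of slat5 in the frame of grate between 0.0025 and 0.0395 m and (z of slat5 in the frame of grate below 0.0115 m or z of slat5 in the frame of grate above 0.0305 m)) or (angle between the x axis of slat5 and the y axis of grate, either way round below 0.2 rad and y of slat5 in the frame of grate between -0.018 and 0.018 m and x of slat5 in the frame of grate between -0.047 and 0.047 m and (x of slat5 in the frame of grate below -0.023 m or x of slat5 in the frame of grate above 0.023 m) and z of slat5 in the frame of grate between 0.0165 and 0.0255 m)) and ((angle between the x axis of slat6 and the x axis of grate, either way round below 0.2 rad and x of slat6 in the frame of grate between -0.018 and 0.018 m and y of slat6 in the frame of grate between -0.047 and 0.047 m and (y of slat6 in the frame of grate below -0.023 m or y of slat6 in the frame of grate above 0.023 m) and z of slat6 in the frame of grate between 0.0025 and 0.0395 m and (z of slat6 in the frame of grate below 0.0115 m or z of slat6 in the frame of grate above 0.0305 m)) or (angle between the x axis of slat6 and the y axis of grate, either way round below 0.2 rad and y of slat6 in the frame of grate between -0.018 and 0.018 m and x of slat6 in the frame of grate between -0.047 and 0.047 m and (x of slat6 in the frame of grate below -0.023 m or x of slat6 in the frame of grate above 0.023 m) and z of slat6 in the frame of grate between 0.0165 and 0.0255 m)) and value of joint ash_door between -0.025 and 0.025 rad); the robot touches nothing.
It fails at once if the bowl is moved more than 25 mm (distance of bowl from where it was at the start of the episode above 0.025 m).
It fails at once if the tin is moved more than 25 mm (distance of tin from where it was at the start of the episode above 0.025 m).
It fails at once if the sauce is moved more than 25 mm (distance of sauce from where it was at the start of the episode above 0.025 m).
Of slat1, slat2, slat3, slat4, slat5, slat6 only 4 to 6 are there at a start; the rules pass over those that are not, and their reading is None.
At some moment in a run one of slat1, slat2, slat3, slat4, slat5, slat6 may be knocked a few centimetres aside while the robot is not near it.
Once in a run the grip may slacken for a moment while it holds something.
It also fails if it takes over 210 s, if anything falls off the work surface, if the arm or the gripper's body presses on something with over 40 N, if the wrist force passes 120 N, or if a joint passes its speed limit or range.

## Working session

There is one attempt and no reset: what is moved stays moved. The work goes in short steps, Python scripts to look and compute and a tool call to move; the robot and the scene stay as the last step left them, time stands still between calls to the robot, and variables do not carry over. Pictures are saved under pics/ and viewed, at most 14 in all, crops included, and the job is handed in when it is done.

Besides the shell and the picture viewer there is one more tool, called after ">>>" as name(argument=value, ...), one argument or row to a line, values as JSON. servo_tool: Moves the arm, as the interface text tells. Scaled input: -1 to 1 covers 250 mm each way for a shift and 90 degrees each way for a turn. Its arguments: {"type":"object","properties":{"commands":{"type":"array"},"claw":{"type":"number"},"squeeze":{"type":"number"}},"required":["commands"]}

```bash
ls; mkdir -p pics; cat > h.py <<'E'
import numpy as np, cv2
from scipy.spatial.transform import Rotation as R
from bench import r
def snap(n,fn=None):
    o=r.get_obs(); p,d=r.grab_frame(n)
    if fn: cv2.imwrite('pics/'+fn,p[:,:,::-1])
    return p,d,o
def T(n,o):
    m=r.camera_model(n)
    if n!='wrist': return m,np.array(m['extrinsics'])
    t=np.eye(4); t[:3,:3]=R.from_rotvec(o['orientation']).as_matrix(); t[:3,3]=o['tcp_pos']
    return m,t@np.array(m['hand_eye'])
def ray(n,uv,o):
    m,t=T(n,o); x=(uv[0]-m['cx'])/m['fx']; y=(uv[1]-m['cy'])/m['fy']
    if n=='wrist':
        a=np.hypot(x,y); s=np.sin(a)/a if a>1e-9 else 1; v=np.array([x*s,y*s,np.cos(a)])
    else: v=np.array([x,y,1.])
    return t[:3,3],t[:3,:3]@v,v
def bydepth(n,uv,d,o):
    c,w,v=ray(n,uv,o); u0,v0=int(round(uv[0])),int(round(uv[1]))
    z=d[max(0,v0-2):v0+3,max(0,u0-2):u0+3]; z=z[z>0]
    return c+w/v[2]*np.median(z) if z.size else None
def atz(n,uv,z,o):
    c,w,v=ray(n,uv,o); return c+w*(z-c[2])/w[2]
def proj(n,P,o):
    m,t=T(n,o); q=np.linalg.inv(t)@np.append(P,1); q=q[:3]
    if n=='wrist':
        a=np.arctan2(np.hypot(q[0],q[1]),q[2]); k=a/np.hypot(q[0],q[1]); return np.array([m['cx']+m['fx']*q[0]*k,m['cy']+m['fy']*q[1]*k])
    return np.array([m['cx']+m['fx']*q[0]/q[2],m['cy']+m['fy']*q[1]/q[2]])
def cloud(n,d,o):
    m,t=T(n,o); h,w=d.shape; u,v=np.meshgrid(np.arange(w),np.arange(h))
    x=(u-m['cx'])/m['fx']; y=(v-m['cy'])/m['fy']
    if n=='wrist':
        a=np.hypot(x,y); s=np.tan(np.minimum(a,1.5))/np.maximum(a,1e-9); x=x*s;y=y*s
    P=np.stack([x*d,y*d,d],-1)@t[:3,:3].T+t[:3,3]; P[d<=0]=np.nan
    return P
E
cat > a.py <<'E'
from h import *
np.set_printoptions(precision=4,suppress=True)
print(r.get_obs(), r.tcp_to_tips)
for n in ('scene','top'):
    p,d,o=snap(n,n+'1.png'); print(n,r.camera_model(n))
    for t in ('grill','collar','cap','tray','grate','slat1','door_hinge','door_push','bowl','tin','sauce'):
        for q in r.mark_of(n,t)[:7]:
            print(t,round(q['confidence'],2),np.round(q['uv'],1),bydepth(n,q['uv'],d,o))
E
python3 a.py
```

```text
pics
{'clock': 0.0, 'joints': array([-1.2991,  0.4778,  0.0223,  1.5564, -0.0115,  1.1093, -0.0831]), 'qvel': array([ 0.0012, -0.0008,  0.0006,  0.0013, -0.    ,  0.0006, -0.0007]), 'tau': array([ -0.0016, -59.6437,   1.6065, -28.1204,   0.0123,   0.0092,
         0.    ]), 'tcp_pos': array([0.2501, 0.6264, 0.2493]), 'orientation': array([-0.593 , -3.0849,  0.0028]), 'contact_force': array([-0.1663, -0.4126,  0.3645]), 'moment': array([ 0.0228, -0.0098,  0.0313]), 'gripper_force': 0.0, 'grip_width': 0.0853922805895137} 0.019
scene {'fx': 519.4064750148455, 'fy': 519.4064750148455, 'cx': 325.95853728812233, 'cy': 199.5391412159155, 'extrinsics': array([[ 0.8072,  0.4379, -0.3959,  1.1094],
       [ 0.5902, -0.6111,  0.5275, -0.7673],
       [-0.011 , -0.6594, -0.7517,  1.1759],
       [ 0.    ,  0.    ,  0.    ,  1.    ]])}
grill 0.72 [341.3 247.5] [ 0.6667 -0.1152  0.0906]
collar 0.71 [313.4 248.7] [ 0.6219 -0.1737  0.1149]
collar 0.43 [313.2 247.9] [ 0.6202 -0.1722  0.1152]
cap 0.88 [312.8 250.3] [ 0.6228 -0.1774  0.1129]
tray 0.96 [227.6 310.7] [ 0.5117 -0.3931  0.0058]
tray 0.57 [
[... 1430 characters left out ...]
0.0862]
grate 0.52 [249.  151.8] [0.6654 0.2582 0.0142]
slat1 0.78 [195.  210.1] [0.4633 0.4064 0.0136]
slat1 0.73 [249.  172.8] [0.5948 0.2507 0.0146]
slat1 0.66 [199.1 186.5] [0.5399 0.404  0.0132]
slat1 0.54 [250.7 151.7] [0.666  0.2527 0.0143]
door_hinge 0.68 [307.6 192.4] [0.5265 0.0562 0.0818]
door_hinge 0.49 [446.7 159.1] [ 0.6609 -0.3607  0.0731]
door_push 0.7 [322.8 219.5] [0.4617 0.0059 0.0006]
door_push 0.58 [200.6 184.8] [0.5459 0.4002 0.0125]
bowl 0.8 [373.5 262.5] [ 0.338  -0.1573  0.0042]
bowl 0.5 [197.6 185.7] [0.5421 0.4089 0.0138]
tin 0.88 [448.3 162.6] [ 0.654  -0.3694  0.0617]
tin 0.73 [327.  219.1] [ 0.451  -0.0063  0.0763]
sauce 0.59 [209.7 144.3] [0.6682 0.375  0.0536]
```

View pics/scene1.png

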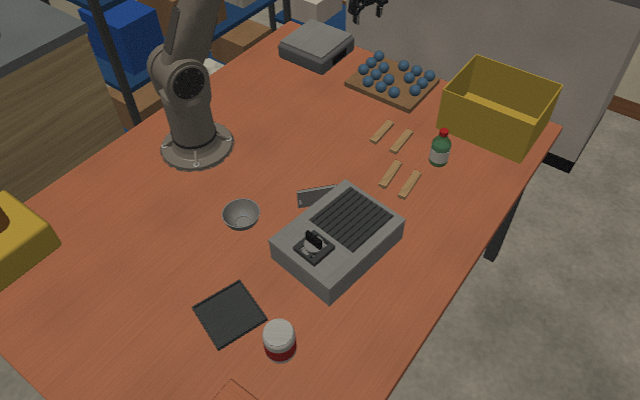

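View pics/top1.png

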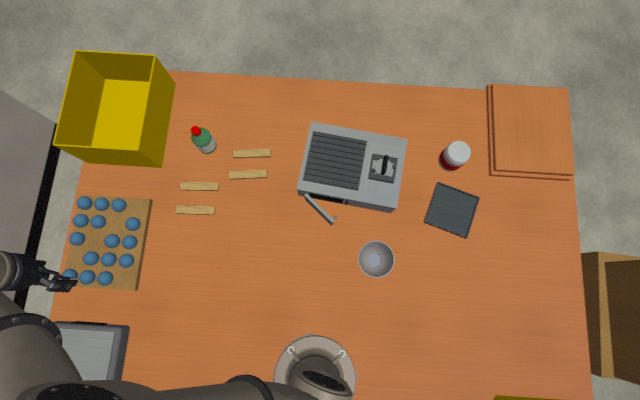

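The two pictures show the grill in the middle of the table. The cap is at about (313,245) in the scene view and (383,165) in the top view. The door is ajar, with its free edge at top (333,220). There are four slats, at top (252,153), (248,174), (199,186) and (195,210). The tray is at top (452,209).

```bash
cat > b.py <<'E'
from h import *
np.set_printoptions(precision=4,suppress=True)
def rect(P,m,name,mn=30):
    n,l,st,c=cv2.connectedComponentsWithStats(m.astype(np.uint8))
    for i in range(1,n):
        if st[i,4]<mn: continue
        q=P[l==i]; q=q[~np.isnan(q[:,0])]
        if len(q)<mn: continue
        (cx,cy),(w,h),a=cv2.minAreaRect((q[:,:2]*1000).astype(np.float32))
        if w<h: w,h,a=h,w,a+90
        a=(a+90)%180-90
        print(name,'c',round(cx,1),round(cy,1),'size',round(w),round(h),'ang',round(a,1),'z',np.round(np.median(q[:,2])*1000,1),'mean',np.round(q.mean(0)*1000,1),len(q))
for n in ('scene','top'):
    p,d,o=snap(n); P=cloud(n,d,o); hsv=cv2.cvtColor(p,cv2.COLOR_RGB2HSV)
    X,Y,Z=P[...,0],P[...,1],P[...,2]
    print(n)
    ws=(X>.35)&(X<.8)&(Y>-.55)&(Y<.5)
    slat=ws&(Y>.15)&(hsv[...,0]>12)&(hsv[...,0]<26)&(hsv[...,1]<150)&(p[...,0]>140)&(Z<.05)
    rect(P,slat,'slat')
    rect(P,ws&(Z>.082)&(Z<.1)&(Y<.12)&(Y>-.28),'grilltop',300)
    rect(P,ws&(Z>.132)&(Z<.16)&(Y<-.05)&(Y>-.25),'bar',8)
    g=ws&(p.max(-1)<110)&(Y<-.28)&(Z<.03); rect(P,g,'tray',100)
    rect(P,ws&(Z>.04)&(Z<.086)&(X<.54)&(Y<.12)&(Y>-.1),'door',20)
    rect(P,ws&(Z>.03)&(Y<-.28),'tin',20); rect(P,ws&(Z>.03)&(Y>.3),'sauce',20)
E
python3 b.py
```

```text
scene
slat c 465.5 415.0 size 140 26 ang -88.3 z 14.4 mean [465.6 408.   14.4] 167
slat c 542.3 412.9 size 133 26 ang -88.8 z 14.7 mean [543.  405.   14.4] 176
slat c 592.6 255.8 size 122 27 ang -84.3 z 14.7 mean [592.6 253.3  14.9] 203
slat c 663.4 257.2 size 132 24 ang -84.9 z 14.5 mean [664.2 249.9  14.6] 221
grilltop c 622.9 -71.4 size 307 225 ang 82.5 z 89.7 mean [629.  -75.5  89.3] 6621
bar c 611.5 -162.6 size 54 14 ang -8.0 z 144.4 mean [ 613.7 -164.   143.2] 129
tray c 518.6 -394.6 size 147 144 ang -17.8 z 4.9 mean [ 520.6 -397.3    5.6] 2927
tray c 704.5 -411.1 size 69 25 ang 49.2 z 17.8 mean [ 708.  -412.    17.4] 124
door c 483.8 17.9 size 116 30 ang 58.8 z 68.8 mean [478.5   8.   66. ] 402
tin c 686.1 -394.3 size 76 73 ang 84.3 z 88.2 mean [ 692.  -400.7   79.2] 1108
tin c 689.8 -537.1 size 78 26 ang 0.5 z 41.1 mean [ 684.2 -536.4   41.1] 323
sauce c 684.3 386.9 size 60 51 ang 2.2 z 82.5 mean [688.5 382.4  81.1] 516
top
slat c 665.9 252.0 size 120 32 ang -87.2 z 13.9 mean [664.1 251.4  13.2] 294
slat c 595.2 256.0 size 119 32 ang -83.3 z 13.5 mean [592.6 255.6  13.1] 300
slat c 546.8 406.1 size 120 32 ang -86.5 z 13.6 mean [543.2 405.1  13.4] 313
slat c 467.6 409.4 size 120 31 ang -88.0 z 13.4 mean [465.7 407.1  13.2] 323
grilltop c 621.1 -70.5 size 301 226 ang 82.8 z 88.7 mean [619.8 -65.8  88.3] 5809
bar c 610.6 -159.5 size 52 12 ang -6.6 z 144.5 mean [ 609.2 -158.5  143.6] 83
tray c 518.6 -395.2 size 143 141 ang -18.3 z 3.4 mean [ 518.9 -397.7    4.2] 1965
door c 483.8 0.5 size 191 78 ang 82.0 z 75.3 mean [501.2   5.8  69.7] 449
tin c 724.2 -535.4 size 151 29 ang 0.1 z 39.2 mean [ 721.9 -534.8   39. ] 450
tin c 679.5 -389.6 size 74 72 ang -76.6 z 86.9 mean [ 674.5 -383.4   78. ] 641
sauce c 676.2 394.7 size 60 49 ang -51.7 z 89.1 mean [672.3 390.7  87.3] 442
```

```bash
cat > go.py <<'E'
from h import *
import sys
np.set_printoptions(precision=4,suppress=True)
def go(x,y,z,yaw,o=None):
    o=o or r.get_obs(); c,s=np.cos(np.radians(yaw)),np.sin(np.radians(yaw))
    Rt=np.array([[-s,c,0],[c,s,0],[0,0,-1.]]).T.reshape(3,3)
    Rt=np.column_stack([[-s,c,0],[c,s,0],[0,0,-1]])
    R0=R.from_rotvec(o['orientation']).as_matrix()
    d=R0.T@(np.array([x,y,z])-o['tcp_pos'])/.25; a=R.from_matrix(R0.T@Rt).as_rotvec()/(np.pi/2)
    print('go',(x,y,z,yaw),'shift',np.round(d,4),'turn',np.round(a,4))
if __name__=='__main__':
    o=r.get_obs(); y=R.from_rotvec(o['orientation']).as_matrix()[:,1]
    print(o['clock'],o['tcp_pos'],'yaw',np.degrees(np.arctan2(y[1],y[0])),'j',o['joints'],o['contact_force'],o['grip_width'],o['gripper_force'])
    v=list(map(float,sys.argv[1:]))
    for i in range(0,len(v),4): go(*v[i:i+4],o)
E
python3 go.py .3 .4 .28 70  .54 -.16 .28 -20
```

```text
1.3 [0.2502 0.6269 0.2503] yaw 68.23820009788314 j [-1.2991  0.477   0.0224  1.5554 -0.0115  1.1093 -0.0831] [-0.4313  0.2687  0.0719] 0.08513535822001697 0.0
go (0.3, 0.4, 0.28, 70.0) shift [-0.5213 -0.7692 -0.1188] turn [ 0.     -0.     -0.0196]
go (0.54, -0.16, 0.28, -20.0) shift [-2.2434 -2.4936 -0.1188] turn [-0.     -0.      0.9804]
```

>>> servo_tool(
  commands=[
    [[-0.9, -1, -0.12], [0, 0, 0]],
    [[-0.9, -1, -0.12], [0, 0, 0]],
    [[-0.9, -1, -0.12], [0, 0, 0]],
    [[-0.9, -1, -0.12], [0, 0, 0]],
    [[-0.9, -1, -0.12], [0, 0, 0]],
    [[-0.9, -1, -0.12], [0, 0, 0]],
    [[-0.9, -1, -0.12], [0, 0, 0]],
    [[-0.9, -1, -0.12], [0, 0, 0]],
    [[-0.9, -1, -0.12], [0, 0, 0]],
  ],
)

```text
clock: 2.2
tcp_pos: [0.3669, 0.3109, 0.2808]
orientation: [0.596, 3.084, 0.002]
contact_force: [-0.4, 0.8, -0.1]
grip_width: 0.0856
gripper_force: 0.0
```

```bash
python3 go.py .54 -.16 .3 -7
```

```text
2.2 [0.3669 0.3109 0.2808] yaw 68.1212087559594 j [-0.954   0.1198  0.133   1.9768 -0.0188  1.0449  0.3764] [-0.3624  0.8219 -0.1422] 0.08563632929116206 0.0
go (0.54, -0.16, 0.3, -7.0) shift [-1.3444 -1.4899 -0.0787] turn [ 0.0007 -0.0005  0.8347]
```

>>> servo_tool(
  commands=[
    [[-0.7, -0.75, -0.1], [0, 0, 0.9]],
    [[-0.7, -0.75, -0.1], [0, 0, 0.9]],
    [[-0.7, -0.75, -0.1], [0, 0, 0.9]],
    [[-0.7, -0.75, -0.1], [0, 0, 0.9]],
    [[-0.7, -0.75, -0.1], [0, 0, 0.9]],
    [[-0.7, -0.75, -0.1], [0, 0, 0.9]],
    [[-0.7, -0.75, -0.1], [0, 0, 0.9]],
    [[-0.7, -0.75, -0.1], [0, 0, 0.9]],
    [[-0.7, -0.75, -0.1], [0, 0, 0.9]],
    [[-0.7, -0.75, -0.1], [0, 0, 0.9]],
    [[-0.7, -0.75, -0.1], [0, 0, 0.9]],
  ],
)

```text
clock: 3.3
tcp_pos: [0.4597, 0.074, 0.3052]
orientation: [2.452, 1.964, -0.0]
contact_force: [-0.4, 0.5, 1.1]
grip_width: 0.0852
gripper_force: 0.0
```

```bash
python3 go.py .56 -.16 .27 -97
```

```text
3.3 [0.4597 0.074  0.3052] yaw -12.62367642013424 j [-0.7066  0.0599  0.4376  1.9901 -0.0284  1.0973 -0.4771] [-0.3915  0.5179  1.0992] 0.08519546233203243 0.0
go (0.56, -0.16, 0.27, -97.0) shift [-0.8258  0.596   0.141 ] turn [0.0001 0.     0.9375]
```

>>> servo_tool(
  commands=[
    [[-0.82, 0.6, 0.14], [0, 0, 0.94]],
    [[-0.82, 0.6, 0.14], [0, 0, 0.94]],
    [[-0.82, 0.6, 0.14], [0, 0, 0.94]],
    [[-0.82, 0.6, 0.14], [0, 0, 0.94]],
    [[-0.82, 0.6, 0.14], [0, 0, 0.94]],
    [[-0.82, 0.6, 0.14], [0, 0, 0.94]],
    [[-0.82, 0.6, 0.14], [0, 0, 0.94]],
    [[-0.82, 0.6, 0.14], [0, 0, 0.94]],
    [[-0.82, 0.6, 0.14], [0, 0, 0.94]],
    [[-0.82, 0.6, 0.14], [0, 0, 0.94]],
    [[-0.82, 0.6, 0.14], [0, 0, 0.94]],
    [[-0.82, 0.6, 0.14], [0, 0, 0.94]],
    [[-0.82, 0.6, 0.14], [0, 0, 0.94]],
  ],
)

```text
clock: 4.6
tcp_pos: [0.5608, -0.1603, 0.2702]
orientation: [-3.135, 0.195, 0.0]
contact_force: [-0.5, -0.3, 0.7]
grip_width: 0.0854
gripper_force: 0.0
```

```bash
cat > c.py <<'E'
from h import *
np.set_printoptions(precision=4,suppress=True)
import sys
p,d,o=snap('wrist',sys.argv[1]); print(o['tcp_pos'],o['joints'])
P=cloud('wrist',d,o)
for t in ('cap','collar','grate','door_hinge','door_push'):
    for q in r.mark_of('wrist',t)[:2]:
        print(t,round(q['confidence'],2),np.round(q['uv'],1),bydepth('wrist',q['uv'],d,o))
m=(P[...,2]>.135)&(P[...,2]<.16)&(P[...,1]<-.1)&(P[...,1]>-.22)&(P[...,0]>.55)&(P[...,0]<.67)
q=P[m]; print('bar',cv2.minAreaRect((q[:,:2]*1000).astype(np.float32)),np.median(q[:,2]),len(q))
m=(P[...,2]>.08)&(P[...,2]<.096); q=P[m]; print('top',cv2.minAreaRect((q[:,:2]*1000).astype(np.float32)),np.median(q[:,2]),len(q))
E
python3 c.py w1.png
```

```text
[ 0.5608 -0.1603  0.2702] [-0.4739  0.4019  0.855   1.7996 -0.3387  1.0943 -1.1953]
cap 0.66 [311.5 134. ] [ 0.6147 -0.1642  0.147 ]
grate 0.93 [168.7 136.2] [ 0.6307 -0.0132  0.0912]
grate 0.3 [480.3 173.5] [ 0.5233 -0.3932  0.0044]
door_hinge 0.57 [153.7 218.5] [0.5421 0.0311 0.0917]
door_push 0.6 [205.8 264.8] [ 0.5772 -0.1124  0.2778]
bar ((611.74755859375, -161.32723999023438), (12.133625984191895, 51.59284591674805), 82.90460205078125) 0.14672622106072214 966
top ((438.0003662109375, -421.280517578125), (1150.3023681640625, 439.9397277832031), 55.421382904052734) 0.0907577267537541 51453
```

View pics/w1.png

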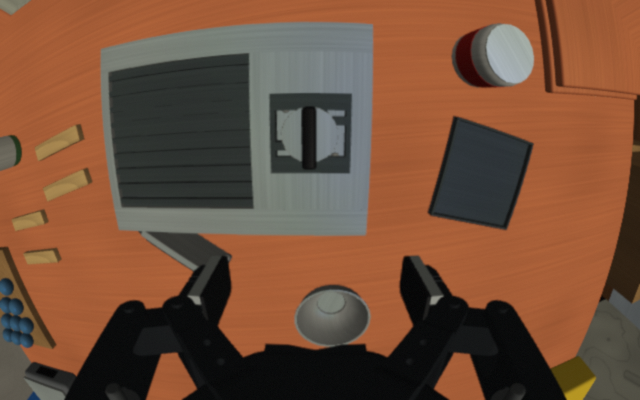

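The wrist picture shows the cap bar at (309,138), along the grill's x and so locked. The collar lips and the grate are clear.

```bash
python3 go.py .6117 -.1613 .19 -97.1 .6117 -.1613 .136 -97.1
```

```text
4.9 [ 0.5605 -0.1609  0.2703] yaw -97.33783206599048 j [-0.4736  0.4017  0.856   1.7998 -0.3389  1.0944 -1.1975] [0.1746 1.147  0.2828] 0.08547011105650536 0.0
go (0.6117, -0.1613, 0.19, -97.1) shift [ 0.2033 -0.0244  0.3214] turn [-0.0001 -0.0001 -0.0026]
go (0.6117, -0.1613, 0.136, -97.1) shift [ 0.2032 -0.0243  0.5374] turn [-0.0001 -0.0001 -0.0026]
```

>>> servo_tool(
  commands=[
    [[0.203, -0.025, 0.3], [0, 0, 0]],
    [[0.203, -0.025, 0.3], [0, 0, 0]],
    [[0.203, -0.025, 0.3], [0, 0, 0]],
    [[0.203, -0.025, 0.4], [0, 0, 0]],
    [[0.203, -0.025, 0.48], [0, 0, 0]],
    [[0.203, -0.025, 0.537], [0, 0, 0]],
    [[0.203, -0.025, 0.537], [0, 0, 0]],
    [[0.203, -0.025, 0.537], [0, 0, 0]],
  ],
  claw=0,
)

```text
clock: 5.7
tcp_pos: [0.6119, -0.1615, 0.137]
orientation: [3.135, -0.202, 0.001]
contact_force: [-0.8, 0.7, 0.2]
grip_width: 0.0856
gripper_force: 0.0
```

>>> servo_tool(
  commands=[
    [[0, 0, 0], [0, 0, 0]],
    [[0, 0, 0], [0, 0, 0]],
    [[0, 0, 0], [0, 0, 0]],
    [[0, 0, 0], [0, 0, 0]],
    [[0, 0, 0], [0, 0, 0]],
    [[0, 0, 0], [0, 0, 0]],
    [[0, 0, 0], [0, 0, 0]],
    [[0, 0, 0], [0, 0, 0]],
    [[0, 0, 0], [0, 0, 0]],
    [[0, 0, 0], [0, 0, 0]],
  ],
  claw=1,
  squeeze=60,
)

```text
clock: 6.7
tcp_pos: [0.6118, -0.1612, 0.1363]
orientation: [3.135, -0.202, 0.001]
contact_force: [-0.1, -0.5, 4.1]
grip_width: 0.0113
gripper_force: 59.4
```

```bash
python3 go.py .6117 -.1613 .136 -97.1
```

```text
6.7 [ 0.6118 -0.1612  0.1363] yaw -97.36483010340046 j [-0.3433  0.6371  0.7187  1.7946 -0.52    0.908  -1.0913] [-0.0793 -0.4729  4.0906] 0.01125954705836537 59.41521763801575
go (0.6117, -0.1613, 0.136, -97.1) shift [-0.0005  0.0004  0.0012] turn [ 0.     -0.0003 -0.0029]
```

>>> servo_tool(
  commands=[
    [[0, 0, 0], [0, 0, -0.08]],
    [[0, 0, 0], [0, 0, -0.16]],
    [[0, 0, 0], [0, 0, -0.24]],
    [[0, 0, 0], [0, 0, -0.32]],
    [[0, 0, 0], [0, 0, -0.4]],
    [[0, 0, 0], [0, 0, -0.48]],
    [[0, 0, 0], [0, 0, -0.56]],
    [[0, 0, 0], [0, 0, -0.64]],
    [[0, 0, 0], [0, 0, -0.72]],
    [[0, 0, 0], [0, 0, -0.8]],
    [[0, 0, 0], [0, 0, -0.88]],
    [[0, 0, 0], [0, 0, -0.95]],
    [[0, 0, 0], [0, 0, -0.95]],
    [[0, 0, 0], [0, 0, -0.95]],
    [[0, 0, 0], [0, 0, -0.95]],
    [[0, 0, 0], [0, 0, -0.95]],
  ],
)

```text
clock: 8.3
tcp_pos: [0.6118, -0.1609, 0.1363]
orientation: [2.441, 1.977, 0.0]
contact_force: [-0.8, 1.3, 4.7]
grip_width: 0.0109
gripper_force: 59.8
```

```bash
python3 go.py; python3 c.py w2.png
```

```text
8.3 [ 0.6118 -0.1609  0.1363] yaw -12.001918112168118 j [-0.0838  0.5485  0.3328  1.777  -0.2281  0.8538  0.1449] [-0.8476  1.3386  4.6883] 0.010870004215641684 59.76674437522888
[ 0.6118 -0.1609  0.1363] [-0.0838  0.5485  0.3328  1.777  -0.2281  0.8538  0.1449]
cap 0.89 [316.6 240.2] [ 0.6177 -0.137   0.1462]
door_push 0.95 [80.8 64.6] [ 0.4682 -0.0051  0.0712]
door_push 0.3 [ 85.5 240. ] [ 0.3943 -0.1444  0.0498]
bar ((612.3539428710938, -160.42202758789062), (41.844810485839844, 43.03040313720703), 31.871124267578125) 0.14675295271327632 4460
top ((582.743896484375, -97.63926696777344), (237.48252868652344, 299.63604736328125), 81.67414855957031) 0.09067066127720179 89128
```

View pics/w2.png

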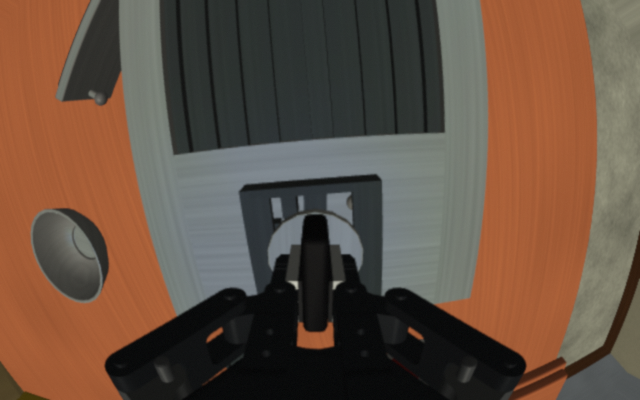

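The bar sits between the pads at (315,270), turned 85° to the release position. Next I lift it.

>>> servo_tool(
  commands=[
    [[0, 0, -0.04], [0, 0, 0]],
    [[0, 0, -0.1], [0, 0, 0]],
    [[0, 0, -0.18], [0, 0, 0]],
    [[0, 0, -0.26], [0, 0, 0]],
    [[0, 0, -0.28], [0, 0, 0]],
    [[0, 0, -0.28], [0, 0, 0]],
  ],
)

```text
clock: 9.2
tcp_pos: [0.6121, -0.1613, 0.2072]
orientation: [2.439, 1.978, 0.002]
contact_force: [0.4, 1.0, -2.9]
grip_width: 0.0112
gripper_force: 58.8
```

```bash
python3 go.py .5186 -.395 .2 -12  .5186 -.395 .052 -12; python3 - <<'E'
from h import *
p,d,o=snap('scene'); P=cloud('scene',d,o)
q=r.mark_of('scene','cap')[:1]; print(q, bydepth('scene',q[0]['uv'],d,o) if q else None, proj('scene',[.6118,-.161,.16],o))
E
```

```text
9.2 [ 0.6121 -0.1613  0.2072] yaw -11.896878293728376 j [-0.1065  0.4658  0.3614  1.725  -0.1922  0.9837  0.1186] [ 0.3953  0.9771 -2.8594] 0.011182658858892641 58.78631293773651
go (0.5186, -0.395, 0.2, -12.0) shift [-0.992  -0.1733  0.0281] turn [ 0.0013 -0.0001  0.0011]
go (0.5186, -0.395, 0.052, -12.0) shift [-0.9921 -0.1745  0.6201] turn [ 0.0013 -0.0001  0.0011]
[{'uv': [311.0, 232.4], 'confidence': 0.57}] [ 0.62048488 -0.1779888   0.18515881] [312.70117459 232.57162237]
```

>>> servo_tool(
  commands=[
    [[-0.15, -0.026, 0], [0, 0, 0]],
    [[-0.3, -0.052, 0], [0, 0, 0]],
    [[-0.45, -0.08, 0], [0, 0, 0]],
    [[-0.6, -0.105, 0], [0, 0, 0]],
    [[-0.75, -0.13, 0], [0, 0, 0]],
    [[-0.9, -0.157, 0.05], [0, 0, 0]],
    [[-0.99, -0.174, 0.15], [0, 0, 0]],
    [[-0.99, -0.174, 0.3], [0, 0, 0]],
    [[-0.99, -0.174, 0.4], [0, 0, 0]],
    [[-0.99, -0.174, 0.5], [0, 0, 0]],
    [[-0.99, -0.174, 0.55], [0, 0, 0]],
    [[-0.99, -0.174, 0.57], [0, 0, 0]],
    [[-0.99, -0.174, 0.57], [0, 0, 0]],
  ],
)

```text
clock: 10.6
tcp_pos: [0.518, -0.3942, 0.0631]
orientation: [-2.438, -1.979, 0.001]
contact_force: [0.2, 0.2, -2.1]
grip_width: 0.0107
gripper_force: 58.6
```

```bash
python3 go.py .5186 -.395 .0515 -12; python3 - <<'E'
from h import *
p,d,o=snap('wrist','w3.png')
cv2.imwrite('pics/w3c.png',cv2.resize(p[100:400,100:540,::-1],(660,450)))
E
```

```text
10.6 [ 0.518  -0.3942  0.0631] yaw -11.864050231300176 j [ 0.3203  0.6756  0.3308  1.7642 -0.3014  0.7528  0.5983] [ 0.2482  0.2282 -2.1479] 0.010719918957470811 58.593631982803345
go (0.5186, -0.395, 0.0515, -12.0) shift [-0.0026  0.0029  0.0464] turn [-0.0006 -0.0001  0.0015]
```

View pics/w3c.png

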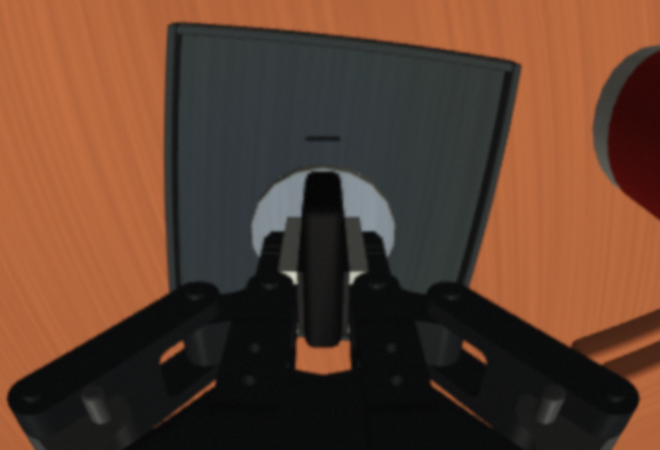

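The cap is still upright in the grip at (322,260) in the crop and over the tray's middle. Now I lower it the last 12 mm and release.

>>> servo_tool(
  commands=[
    [[0, 0, 0.02], [0, 0, 0]],
    [[0, 0, 0.04], [0, 0, 0]],
    [[0, 0, 0.048], [0, 0, 0]],
    [[0, 0, 0.05], [0, 0, 0]],
    [[0, 0, 0.05], [0, 0, 0]],
  ],
)

```text
clock: 11.15
tcp_pos: [0.5182, -0.3944, 0.051]
orientation: [-2.439, -1.98, 0.0]
contact_force: [1.2, -0.7, -2.2]
grip_width: 0.011
gripper_force: 58.6
```

>>> servo_tool(
  commands=[
    [[0, 0, 0], [0, 0, 0]],
    [[0, 0, 0], [0, 0, 0]],
    [[0, 0, 0], [0, 0, 0]],
    [[0, 0, 0], [0, 0, 0]],
    [[0, 0, 0], [0, 0, 0]],
    [[0, 0, -0.1], [0, 0, 0]],
    [[0, 0, -0.25], [0, 0, 0]],
    [[0, 0, -0.4], [0, 0, 0]],
    [[0, 0, -0.6], [0, 0, 0]],
    [[0, 0, -0.8], [0, 0, 0]],
    [[0, 0, -0.8], [0, 0, 0]],
  ],
  claw=0,
)

```text
clock: 12.25
tcp_pos: [0.521, -0.3973, 0.2592]
orientation: [2.43, 1.971, 0.007]
contact_force: [1.0, -0.2, -0.3]
grip_width: 0.0854
gripper_force: 0.0
```

```bash
cat > d.py <<'E'
from h import *
np.set_printoptions(precision=4,suppress=True)
p,d,o=snap('wrist'); P=cloud('wrist',d,o)
m=(P[...,2]>.05)&(P[...,2]<.07)&(P[...,1]<-.35)&(P[...,1]>-.45)&(P[...,0]>.45)&(P[...,0]<.57)
q=P[m]; print('bar',cv2.minAreaRect((q[:,:2]*1000).astype(np.float32)),np.median(q[:,2]),len(q))
# door from top+scene: points below grill-front line
th=np.radians(-7.3); ex=np.array([np.cos(th),np.sin(th)]); ey=np.array([-ex[1],ex[0]])
for n in ('scene','top'):
    p,d,o=snap(n); P=cloud(n,d,o); g=P[...,:2]-np.array([.622,-.071]); gx=g@ex; gy=g@ey; Z=P[...,2]
    m=(gx<-.115)&(gx>-.25)&(gy>-.1)&(gy<.15)&(Z>.03)&(Z<.09)
    A=np.stack([gx[m],gy[m],Z[m]],1); b=np.round(A[:,1],2)
    print(n,len(A),'z max',A[:,2].max())
    for y in np.unique(b):
        s=A[b==y]; print(y,len(s),'gx %.3f..%.3f med %.3f'%(s[:,0].min(),s[:,0].max(),np.median(s[:,0])))
E
python3 d.py; python3 go.py
```

```text
bar ((518.0227661132812, -393.4013977050781), (51.00416564941406, 12.076512336730957), 78.0071029663086) 0.060430753348305444 558
scene 479 z max 0.08680238459699718
-0.1 2 gx -0.220..-0.217 med -0.218
-0.09 10 gx -0.232..-0.215 med -0.224
-0.08 17 gx -0.248..-0.225 med -0.237
-0.07 9 gx -0.250..-0.240 med -0.247
0.01 2 gx -0.162..-0.156 med -0.159
0.02 34 gx -0.182..-0.157 med -0.174
0.03 47 gx -0.182..-0.163 med -0.172
0.04 58 gx -0.176..-0.158 med -0.167
0.05 66 gx -0.175..-0.149 med -0.159
0.06 56 gx -0.166..-0.145 med -0.152
0.07 52 gx -0.158..-0.140 med -0.146
0.08 45 gx -0.151..-0.132 med -0.140
0.09 39 gx -0.146..-0.125 med -0.133
0.1 23 gx -0.139..-0.120 med -0.127
0.11 15 gx -0.133..-0.117 med -0.121
0.12 4 gx -0.120..-0.119 med -0.119
top 286 z max 0.08402205574305643
-0.1 8 gx -0.224..-0.213 med -0.218
-0.09 13 gx -0.232..-0.217 med -0.224
-0.08 18 gx -0.249..-0.222 med -0.233
-0.07 11 gx -0.249..-0.233 med -0.242
0.02 12 gx -0.180..-0.160 med -0.165
0.03 24 gx -0.185..-0.163 med -0.180
0.04 22 gx -0.182..-0.165 med -0.176
0.05 23 gx -0.178..-0.158 med -0.169
0.06 24 gx -0.170..-0.151 med -0.162
0.07 23 gx -0.163..-0.144 med -0.155
0.08 23 gx -0.157..-0.137 med -0.148
0.09 23 gx -0.149..-0.130 med -0.141
0.1 23 gx -0.142..-0.122 med -0.134
0.11 21 gx -0.136..-0.117 med -0.127
0.12 18 gx -0.129..-0.115 med -0.121
12.4 [ 0.518  -0.394   0.2507] yaw -11.852235639230475 j [ 0.254   0.4595  0.419   1.6385 -0.2056  1.0878  0.5236] [ 0.1658  0.6341 -0.7213] 0.08519573363350362 0.0
```

The cap stands in the tray: its bar top is at z=0.060 at (0.518,-0.393). Next is the door, with the fingers closed.

```bash
cat >> go.py <<'E'
E
python3 - <<'E'
from go import *
ex=np.array([.9919,-.1271]);ey=np.array([.1271,.9919])
for gx,gy in((-.207,.042),(-.11,.026)): print(np.array([.622,-.071])+gx*ex+gy*ey)
go(.422,-.003,.15,82.7)
E
```

```text
[ 0.422 -0.003]
[ 0.5162 -0.0312]
go (0.422, -0.003, 0.15, 82.7) shift [ 1.4515 -0.697   0.4036] turn [ 0.0001 -0.0003 -1.0506]
```

>>> servo_tool(
  commands=[
    [[0.95, -0.45, 0], [0, 0, -0.5]],
    [[0.95, -0.45, 0], [0, 0, -0.5]],
    [[0.95, -0.45, 0], [0, 0, -0.5]],
    [[0.95, -0.45, 0], [0, 0, -0.5]],
    [[0.95, -0.45, 0], [0, 0, -0.5]],
    [[0.95, -0.45, 0], [0, 0, -0.5]],
    [[0.95, -0.45, 0], [0, 0, -0.5]],
  ],
  claw=1,
)

```text
clock: 13.1
tcp_pos: [0.4559, -0.1365, 0.2497]
orientation: [-1.489, -2.763, 0.001]
contact_force: [0.4, -1.5, 0.0]
grip_width: -0.0
gripper_force: 0.0
```

```bash
python3 go.py .422 -.003 .13 82.7
```

```text
13.1 [ 0.4559 -0.1365  0.2497] yaw 33.36403881406999 j [-0.0099  0.1465  0.1889  2.0255 -0.0338  0.9753  0.7783] [ 0.3693 -1.4815  0.0113] -8.462741621403596e-06 0.0
go (0.422, -0.003, 0.13, 82.7) shift [0.5195 0.1813 0.4799] turn [-0.0004 -0.0019 -0.5482]
```

>>> servo_tool(
  commands=[
    [[0.52, 0.18, 0.2], [0, 0, -0.55]],
    [[0.52, 0.18, 0.2], [0, 0, -0.55]],
    [[0.52, 0.18, 0.2], [0, 0, -0.55]],
    [[0.52, 0.18, 0.3], [0, 0, -0.55]],
    [[0.52, 0.18, 0.4], [0, 0, -0.55]],
    [[0.52, 0.18, 0.48], [0, 0, -0.55]],
    [[0.52, 0.18, 0.48], [0, 0, -0.55]],
    [[0.52, 0.18, 0.48], [0, 0, -0.55]],
    [[0.52, 0.18, 0.48], [0, 0, -0.55]],
  ],
)

```text
clock: 14.0
tcp_pos: [0.4245, -0.0061, 0.1317]
orientation: [0.208, 3.133, -0.0]
contact_force: [0.7, 0.5, 0.1]
grip_width: 0.0001
gripper_force: 0.0
```

```bash
python3 go.py .422 -.003 .062 82.7; python3 - <<'E'
from h import *
p,d,o=snap('wrist','w4.png')
E
```

```text
14.0 [ 0.4245 -0.0061  0.1317] yaw 82.38886013796753 j [-0.1115  0.2428 -0.0243  2.2382  0.01    0.6595  1.295 ] [0.7358 0.5153 0.0943] 9.055136162766483e-05 0.0
go (0.422, -0.003, 0.062, 82.7) shift [0.012  0.0109 0.2788] turn [ 0.      0.0008 -0.0035]
```

View pics/w4.png

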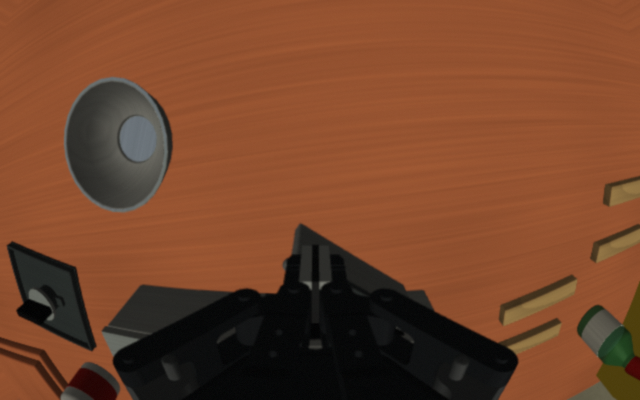

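```bash
python3 - <<'E'
from h import *
np.set_printoptions(precision=4,suppress=True)
o=r.get_obs()
ex=np.array([.9919,-.1271]);ey=np.array([.1271,.9919])
for uv in((300,225),(350,253),(400,288),(425,292)):
    P=atz('wrist',uv,.08,o); g=P[:2]-[.622,-.071]; print(uv,P,g@ex,g@ey)
for z in(.112,.08,.045): print(z,proj('wrist',np.append(o['tcp_pos'][:2],z),o))
print(T('wrist',o)[1][:3,3])
E
```

```text
(300, 225) [ 0.4177 -0.0143  0.08  ] -0.20984617114586673 0.030247194125962662
(350, 253) [0.4414 0.0146 0.08  ] -0.19001406053581932 0.06196499055627144
(400, 288) [0.475  0.0475 0.08  ] -0.16085251776429674 0.09889296141214757
(425, 292) [0.4825 0.0665 0.08  ] -0.1558253434281119 0.11865538179991669
0.112 [315.2089 258.0668]
0.08 [315.1001 233.3673]
0.045 [315.0135 213.662 ]
[0.3458 0.0043 0.2564]
```

>>> servo_tool(
  commands=[
    [[0.012, 0.01, 0.06], [0, 0, 0]],
    [[0.012, 0.01, 0.14], [0, 0, 0]],
    [[0.012, 0.01, 0.2], [0, 0, 0]],
    [[0.012, 0.01, 0.24], [0, 0, 0]],
    [[0.012, 0.01, 0.28], [0, 0, 0]],
    [[0.012, 0.01, 0.28], [0, 0, 0]],
  ],
)

```text
clock: 14.65
tcp_pos: [0.4207, -0.0026, 0.0605]
orientation: [-0.202, -3.134, 0.0]
contact_force: [-0.2, 0.8, -0.5]
grip_width: 0.0003
gripper_force: 0.0
```

```bash
python3 go.py .506 -.027 .062 82.7 .516 -.03 .062 82.7
```

```text
14.65 [ 0.4207 -0.0026  0.0605] yaw 82.60782990032155 j [-0.1201  0.3826 -0.0261  2.2873  0.0214  0.4729  1.2784] [-0.1974  0.8128 -0.5115] 0.00025728678962185907 0.0
go (0.506, -0.027, 0.062, 82.7) shift [-0.3511 -0.0531 -0.0064] turn [-0.0002 -0.0006 -0.001 ]
go (0.516, -0.03, 0.062, 82.7) shift [-0.3923 -0.0598 -0.0064] turn [-0.0002 -0.0006 -0.001 ]
```

>>> servo_tool(
  commands=[
    [[-0.04, -0.006, 0], [0, 0, 0]],
    [[-0.08, -0.012, 0], [0, 0, 0]],
    [[-0.12, -0.018, 0], [0, 0, 0]],
    [[-0.16, -0.024, 0], [0, 0, 0]],
    [[-0.2, -0.03, 0], [0, 0, 0]],
    [[-0.24, -0.036, 0], [0, 0, 0]],
    [[-0.27, -0.042, 0], [0, 0, 0]],
    [[-0.29, -0.046, 0], [0, 0, 0]],
    [[-0.3, -0.047, 0], [0, 0, 0]],
  ],
)

```text
clock: 15.55
tcp_pos: [0.4903, -0.0233, 0.0602]
orientation: [-0.2, -3.127, 0.0]
contact_force: [-8.9, 1.2, 6.8]
grip_width: 0.0002
gripper_force: 4.4
```

>>> servo_tool(
  commands=[
    [[-0.02, -0.003, 0], [0, 0, 0]],
    [[-0.04, -0.006, 0], [0, 0, 0]],
    [[-0.04, -0.006, 0], [0, 0, 0]],
  ],
)

```text
clock: 15.85
tcp_pos: [0.4957, -0.0249, 0.06]
orientation: [-0.198, -3.119, -0.0]
contact_force: [-23.4, 5.8, 20.4]
grip_width: -0.0001
gripper_force: 11.9
```

```bash
python3 go.py .516 -.03 .062 82.7
```

```text
15.85 [ 0.4957 -0.0249  0.06  ] yaw 82.73461767869377 j [-0.0554  0.4749 -0.0228  2.1081  0.0147  0.5754  1.3558] [-23.4023   5.8355  20.4073] -7.625787904154932e-05 11.911787688732147
go (0.516, -0.03, 0.062, 82.7) shift [-0.0828 -0.0099 -0.0095] turn [-0.0006 -0.0107  0.0004]
```

>>> servo_tool(
  commands=[
    [[-0.015, -0.002, 0], [0, 0, 0]],
    [[-0.015, -0.002, 0], [0, 0, 0]],
    [[-0.015, -0.002, 0], [0, 0, 0]],
  ],
)

```text
clock: 16.15
tcp_pos: [0.4958, -0.0251, 0.0598]
orientation: [-0.196, -3.112, -0.0]
contact_force: [-33.2, 10.2, 32.2]
grip_width: 0.0001
gripper_force: 16.4
```

```bash
python3 go.py; python3 - <<'E'
from h import *
p,d,o=snap('top','t2.png'); a=p[130:230,270:430]
p2,d,o=snap('scene'); b=p2[170:300,250:420]
cv2.imwrite('pics/t2c.png',np.hstack([cv2.resize(a[:,:,::-1],(400,250)),cv2.resize(b[:,:,::-1],(327,250))]))
E
```

```text
16.15 [ 0.4958 -0.0251  0.0598] yaw 82.78009398008605 j [-0.0538  0.4776 -0.0237  2.1035  0.0136  0.5836  1.3584] [-33.194   10.2143  32.1704] 5.336506889042268e-05 16.374317407608032
```

View pics/t2c.png

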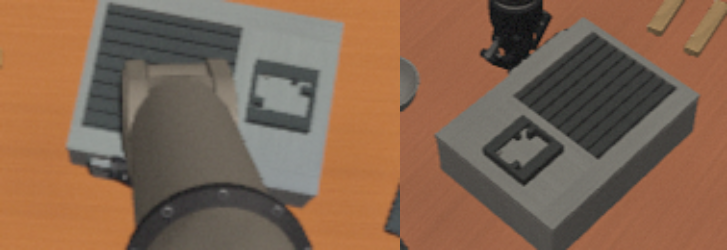

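>>> servo_tool(
  commands=[
    [[0.06, 0.01, 0], [0, 0, 0]],
    [[0.12, 0.02, 0], [0, 0, 0]],
    [[0.2, 0.03, 0], [0, 0, 0]],
    [[0.25, 0.03, -0.1], [0, 0, 0]],
    [[0.25, 0.03, -0.3], [0, 0, 0]],
    [[0.25, 0.03, -0.5], [0, 0, 0]],
    [[0.25, 0.03, -0.6], [0, 0, 0]],
    [[0.25, 0.03, -0.6], [0, 0, 0]],
  ],
)

```text
clock: 17.05
tcp_pos: [0.4491, -0.0119, 0.2151]
orientation: [0.201, 3.127, 0.002]
contact_force: [0.9, -0.2, -1.4]
grip_width: 0.0002
gripper_force: 0.0
```

```bash
cat > door.py <<'E'
from h import *
ex=np.array([.9919,-.1271]);ey=np.array([.1271,.9919])
for n in ('scene','wrist'):
    p,d,o=snap(n); P=cloud(n,d,o); g=P[...,:2]-np.array([.622,-.071]); gx=g@ex; gy=g@ey; Z=P[...,2]
    for h in (.075,.05,.03):
        m=(gx<-.09)&(gx>-.2)&(np.abs(Z-h)<.008)
        print(n,h,[(y,np.round(np.median(gx[m&(np.abs(gy-y)<.008)]),4)) for y in (-.1,-.05,.01,.03,.05,.07,.09,.11,.135)])
    print(n,[ (round(q['confidence'],2),np.round(q['uv'])) for q in r.mark_of(n,'door_push')])
cv2.imwrite('pics/w5.png',p[:,:,::-1])
E
python3 door.py; python3 go.py
```

```text
scene 0.075 [(-0.1, np.float64(nan)), (-0.05, np.float64(nan)), (0.01, np.float64(-0.12)), (0.03, np.float64(-0.1201)), (0.05, np.float64(-0.1193)), (0.07, np.float64(-0.1184)), (0.09, np.float64(-0.1196)), (0.11, np.float64(-0.1193)), (0.135, np.float64(nan))]
scene 0.05 [(-0.1, np.float64(nan)), (-0.05, np.float64(nan)), (0.01, np.float64(nan)), (0.03, np.float64(nan)), (0.05, np.float64(nan)), (0.07, np.float64(nan)), (0.09, np.float64(nan)), (0.11, np.float64(nan)), (0.135, np.float64(nan))]
scene 0.03 [(-0.1, np.float64(nan)), (-0.05, np.float64(nan)), (0.01, np.float64(nan)), (0.03, np.float64(nan)), (0.05, np.float64(nan)), (0.07, np.float64(nan)), (0.09, np.float64(nan)), (0.11, np.float64(nan)), (0.135, np.float64(nan))]
scene []
wrist 0.075 [(-0.1, np.float64(-0.1087)), (-0.05, np.float64(-0.1087)), (0.01, np.float64(-0.1213)), (0.03, np.float64(-0.1242)), (0.05, np.float64(-0.1237)), (0.07, np.float64(-0.1188)), (0.09, np.float64(-0.1182)), (0.11, np.float64(-0.1173)), (0.135, np.float64(-0.1084))]
wrist 0.05 [(-0.1, np.float64(-0.1089)), (-0.05, np.float64(-0.1088)), (0.01, np.float64(-0.1218)), (0.03, np.float64(-0.1217)), (0.05, np.float64(-0.1214)), (0.07, np.float64(-0.1211)), (0.09, np.float64(-0.1209)), (0.11, np.float64(-0.1205)), (0.135, np.float64(-0.1086))]
wrist 0.03 [(-0.1, np.float64(-0.1088)), (-0.05, np.float64(-0.1087)), (0.01, np.float64(-0.1219)), (0.03, np.float64(-0.1217)), (0.05, np.float64(-0.1216)), (0.07, np.float64(-0.1212)), (0.09, np.float64(-0.1209)), (0.11, np.float64(-0.1207)), (0.135, np.float64(-0.1085))]
wrist [(0.74, array([300., 245.]))]
17.25 [ 0.4454 -0.0121  0.2098] yaw 82.64176902082971 j [-0.0919  0.1508 -0.0231  2.121   0.0045  0.8721  1.3248] [ 0.2115 -0.7623 -1.3102] -9.967425420590742e-05 0.0
  return _methods._mean(a, axis=axis, dtype=dtype,
  ret = ret.dtype.type(ret / rcount)
```

View pics/w5.png

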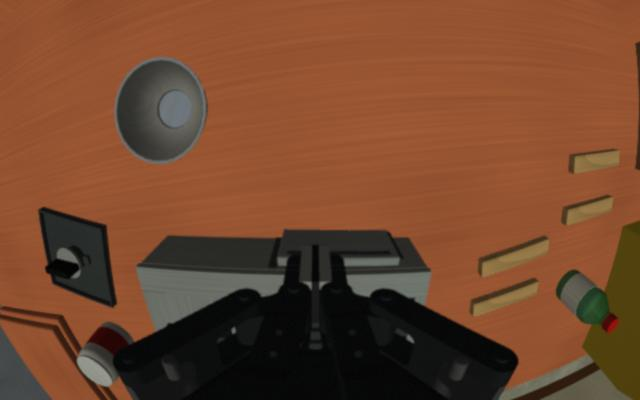

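The wrist picture shows the door panel at (340,247) lying flush. The fitted angle is about 0.01 rad, so it is on its catch. Now the slats.

```bash
python3 go.py .6 .17 .26 4.5; cat > sl.py <<'E'
from h import *
import sys
np.set_printoptions(precision=4,suppress=True)
def slats(n='wrist',zmin=.006,zmax=.02,ymin=.1):
    p,d,o=snap(n); P=cloud(n,d,o); hsv=cv2.cvtColor(p,cv2.COLOR_RGB2HSV); X,Y,Z=P[...,0],P[...,1],P[...,2]
    m=(X>.35)&(X<.85)&(Y>ymin)&(Y<.6)&(hsv[...,0]>11)&(hsv[...,0]<28)&(hsv[...,1]<170)&(p[...,0]>90)&(Z>zmin)&(Z<zmax)
    k,l,st,c=cv2.connectedComponentsWithStats(m.astype(np.uint8)); out=[]
    for i in range(1,k):
        if st[i,4]<60: continue
        q=P[l==i]; q=q[q[:,2]>np.percentile(q[:,2],60)-.004]
        (cx,cy),(w,h),a=cv2.minAreaRect((q[:,:2]*1000).astype(np.float32))
        if w<h: w,h,a=h,w,a+90
        print(n,'slat c %.1f %.1f size %.0f x %.0f ang %.1f z %.1f n %d'%(cx,cy,w,h,(a+90)%180-90,np.median(q[:,2])*1000,len(q)))
if __name__=='__main__':
    slats()
    if len(sys.argv)>1: slats('top'); slats('scene')
E
```

```text
17.25 [ 0.4454 -0.0121  0.2098] yaw 82.64176902082971 j [-0.0919  0.1508 -0.0231  2.121   0.0045  0.8721  1.3248] [ 0.2115 -0.7623 -1.3102] -9.967425420590742e-05 0.0
go (0.6, 0.17, 0.26, 4.5) shift [-0.5196  0.8017 -0.2022] turn [-0.0012 -0.001   0.8682]
```

>>> servo_tool(
  commands=[
    [[-0.52, 0.8, -0.2], [0, 0, 0.87]],
    [[-0.52, 0.8, -0.2], [0, 0, 0.87]],
    [[-0.52, 0.8, -0.2], [0, 0, 0.87]],
    [[-0.52, 0.8, -0.2], [0, 0, 0.87]],
    [[-0.52, 0.8, -0.2], [0, 0, 0.87]],
    [[-0.52, 0.8, -0.2], [0, 0, 0.87]],
    [[-0.52, 0.8, -0.2], [0, 0, 0.87]],
    [[-0.52, 0.8, -0.2], [0, 0, 0.87]],
    [[-0.52, 0.8, -0.2], [0, 0, 0.87]],
    [[-0.52, 0.8, -0.2], [0, 0, 0.87]],
    [[-0.52, 0.8, -0.2], [0, 0, 0.87]],
    [[-0.52, 0.8, -0.2], [0, 0, 0.87]],
  ],
  claw=0.4,
)

```text
clock: 18.45
tcp_pos: [0.6004, 0.1696, 0.2602]
orientation: [-2.132, -2.307, 0.002]
contact_force: [0.4, 0.3, -0.2]
grip_width: 0.0512
gripper_force: 0.0
```

```bash
python3 sl.py a; python3 go.py .665 .252 .1 4
```

```text
wrist slat c 466.6 361.6 size 28 x 26 ang -88.0 z 15.2 n 408
wrist slat c 544.8 359.3 size 29 x 26 ang -86.4 z 15.2 n 502
wrist slat c 592.6 254.5 size 120 x 26 ang -83.5 z 15.0 n 2134
wrist slat c 663.5 250.7 size 119 x 27 ang -85.0 z 14.9 n 2080
top slat c 542.1 406.2 size 119 x 27 ang -86.8 z 13.9 n 288
top slat c 421.1 574.2 size 137 x 50 ang -0.0 z 18.5 n 238
top slat c 464.9 409.3 size 122 x 27 ang -88.5 z 13.6 n 312
scene slat c 466.5 403.5 size 118 x 28 ang -88.2 z 14.8 n 156
scene slat c 543.5 403.2 size 121 x 27 ang -87.0 z 14.8 n 181
scene slat c 750.1 538.2 size 194 x 17 ang -0.6 z 14.1 n 115
scene slat c 592.8 253.2 size 122 x 28 ang -83.9 z 14.9 n 218
scene slat c 664.1 250.1 size 124 x 28 ang -83.9 z 15.1 n 223
18.6 [0.6007 0.1695 0.2609] yaw 4.407141788138874 j [-0.4833  0.3847  0.1435  1.6797 -0.0609  1.0817 -0.2447] [ 0.6166 -0.2567  0.5042] 0.0510398490105141 0.0
go (0.665, 0.252, 0.1, 4.0) shift [0.3091 0.282  0.6434] turn [-0.0002 -0.      0.0045]
```

```bash
python3 go.py .6637 .2506 .021 5
```

```text
18.6 [0.6007 0.1695 0.2609] yaw 4.407141788138874 j [-0.4833  0.3847  0.1435  1.6797 -0.0609  1.0817 -0.2447] [ 0.6166 -0.2567  0.5042] 0.0510398490105141 0.0
go (0.6637, 0.2506, 0.021, 5.0) shift [0.3039 0.2764 0.9594] turn [-0.0002 -0.     -0.0066]
```

>>> servo_tool(
  commands=[
    [[0.304, 0.276, 0.4], [0, 0, -0.007]],
    [[0.304, 0.276, 0.4], [0, 0, -0.007]],
    [[0.304, 0.276, 0.55], [0, 0, -0.007]],
    [[0.304, 0.276, 0.7], [0, 0, -0.007]],
    [[0.304, 0.276, 0.82], [0, 0, -0.007]],
    [[0.304, 0.276, 0.9], [0, 0, -0.007]],
    [[0.304, 0.276, 0.94], [0, 0, -0.007]],
    [[0.304, 0.276, 0.957], [0, 0, -0.007]],
    [[0.304, 0.276, 0.957], [0, 0, -0.007]],
    [[0.304, 0.276, 0.957], [0, 0, -0.007]],
  ],
)

```text
clock: 19.6
tcp_pos: [0.6649, 0.251, 0.0236]
orientation: [2.122, 2.315, 0.004]
contact_force: [-0.2, -0.3, 0.1]
grip_width: 0.0509
gripper_force: 0.0
```

>>> servo_tool(
  commands=[
    [[0, 0, 0], [0, 0, 0]],
    [[0, 0, 0], [0, 0, 0]],
    [[0, 0, 0], [0, 0, 0]],
    [[0, 0, 0], [0, 0, 0]],
    [[0, 0, 0], [0, 0, 0]],
    [[0, 0, 0], [0, 0, 0]],
  ],
  claw=1,
  squeeze=50,
)

```text
clock: 20.2
tcp_pos: [0.6647, 0.251, 0.0234]
orientation: [2.122, 2.315, 0.003]
contact_force: [-1.1, 0.0, 7.0]
grip_width: 0.0245
gripper_force: 50.5
```

```bash
python3 go.py .6344 .0227 .2 82.8
```

```text
20.2 [0.6647 0.251  0.0234] yaw 4.966494868611307 j [-0.5141  0.7813  0.0978  1.6052 -0.1002  0.7576 -0.2851] [-1.1186  0.045   6.9804] 0.0245090512845114 50.4692280292511
go (0.6344, 0.0227, 0.2, 82.8) shift [-0.8988 -0.1983 -0.7076] turn [ 0.0015  0.0005 -0.8648]
```

>>> servo_tool(
  commands=[
    [[0, 0, -0.15], [0, 0, 0]],
    [[0, 0, -0.35], [0, 0, 0]],
    [[0, 0, -0.55], [0, 0, 0]],
    [[-0.1, -0.02, -0.7], [0, 0, -0.08]],
    [[-0.2, -0.05, -0.71], [0, 0, -0.16]],
    [[-0.32, -0.08, -0.71], [0, 0, -0.25]],
    [[-0.45, -0.11, -0.71], [0, 0, -0.34]],
    [[-0.55, -0.13, -0.71], [0, 0, -0.43]],
    [[-0.65, -0.15, -0.71], [0, 0, -0.52]],
    [[-0.75, -0.17, -0.71], [0, 0, -0.61]],
    [[-0.85, -0.19, -0.71], [0, 0, -0.7]],
    [[-0.9, -0.2, -0.71], [0, 0, -0.79]],
    [[-0.9, -0.2, -0.71], [0, 0, -0.865]],
    [[-0.9, -0.2, -0.71], [0, 0, -0.865]],
    [[-0.9, -0.2, -0.71], [0, 0, -0.865]],
  ],
)

```text
clock: 21.7
tcp_pos: [0.6333, 0.0225, 0.1994]
orientation: [-0.201, -3.135, -0.001]
contact_force: [-0.1, 0.4, -0.1]
grip_width: 0.0247
gripper_force: 49.7
```

```bash
python3 go.py .6344 .0227 .1142 82.8
```

```text
21.7 [0.6333 0.0225 0.1994] yaw 82.65159834907529 j [-0.0203  0.4643 -0.1529  1.7004  0.0815  0.983   1.24  ] [-0.1269  0.3733 -0.1349] 0.024687063821227886 49.68822777271271
go (0.6344, 0.0227, 0.1142, 82.8) shift [-0.0041  0.0013  0.3406] turn [ 0.0003 -0.     -0.0016]
```

>>> servo_tool(
  commands=[
    [[-0.004, 0.001, 0.12], [0, 0, 0]],
    [[-0.004, 0.001, 0.22], [0, 0, 0]],
    [[-0.004, 0.001, 0.29], [0, 0, 0]],
    [[-0.004, 0.001, 0.325], [0, 0, 0]],
    [[-0.004, 0.001, 0.34], [0, 0, 0]],
    [[-0.004, 0.001, 0.34], [0, 0, 0]],
    [[-0.004, 0.001, 0.34], [0, 0, 0]],
  ],
)

```text
clock: 22.4
tcp_pos: [0.6352, 0.0226, 0.1153]
orientation: [0.197, 3.134, 0.0]
contact_force: [0.5, 0.2, 0.2]
grip_width: 0.0245
gripper_force: 49.7
```

>>> servo_tool(
  commands=[
    [[0, 0, 0], [0, 0, 0]],
    [[0, 0, 0], [0, 0, 0]],
    [[0, 0, 0], [0, 0, 0]],
    [[0, 0, -0.1], [0, 0, 0]],
    [[0, 0, -0.25], [0, 0, 0]],
    [[0, 0, -0.42], [0, 0, 0]],
    [[0, 0, -0.56], [0, 0, 0]],
    [[0, 0, -0.56], [0, 0, 0]],
  ],
  claw=0.42,
)

```text
clock: 23.2
tcp_pos: [0.6375, 0.0227, 0.2606]
orientation: [0.197, 3.125, 0.003]
contact_force: [0.7, 0.2, -1.2]
grip_width: 0.0496
gripper_force: 0.0
```

```bash
python3 go.py .5927 .2 .2 6.3; python3 - <<'E'
from sl import *
slats('wrist',.095,.112,-.12); slats('top',.095,.112,-.12); slats('scene',-.01,.03,.1); slats('scene',.095,.112,-.12)
E
```

```text
23.2 [0.6375 0.0227 0.2606] yaw 82.79909582253669 j [-0.0176  0.4081 -0.1555  1.6376  0.07    1.0908  1.2529] [ 0.6725  0.1936 -1.1791] 0.04959002129529149 0.0
go (0.5927, 0.2, 0.2, 6.3) shift [0.2692 0.6807 0.2415] turn [0.0057 0.0045 0.85  ]
wrist slat c 635.1 22.5 size 120 x 26 ang -7.1 z 104.9 n 3284
scene slat c 431.8 572.5 size 120 x 55 ang 0.7 z 21.4 n 196
scene slat c 465.3 444.3 size 49 x 26 ang -83.8 z 15.1 n 57
scene slat c 724.2 538.7 size 252 x 17 ang 0.2 z 22.1 n 192
scene slat c 542.9 403.4 size 125 x 29 ang -88.2 z 14.4 n 190
scene slat c 593.1 252.5 size 123 x 27 ang -84.1 z 14.4 n 226
scene slat c 659.9 537.8 size 119 x 14 ang -1.6 z 104.2 n 86
scene slat c 786.2 538.8 size 124 x 14 ang -2.5 z 106.0 n 91
scene slat c 636.1 20.5 size 122 x 31 ang -6.0 z 104.5 n 326
```

>>> servo_tool(
  commands=[
    [[0.27, 0.68, 0.1], [0, 0, 0.85]],
    [[0.27, 0.68, 0.1], [0, 0, 0.85]],
    [[0.27, 0.68, 0.1], [0, 0, 0.85]],
    [[0.27, 0.68, 0.1], [0, 0, 0.85]],
    [[0.27, 0.68, 0.1], [0, 0, 0.85]],
    [[0.27, 0.68, 0.2], [0, 0, 0.85]],
    [[0.27, 0.68, 0.2], [0, 0, 0.85]],
    [[0.27, 0.68, 0.2], [0, 0, 0.85]],
    [[0.27, 0.68, 0.2], [0, 0, 0.85]],
    [[0.27, 0.68, 0.2], [0, 0, 0.85]],
    [[0.27, 0.68, 0.2], [0, 0, 0.85]],
    [[0.27, 0.68, 0.2], [0, 0, 0.85]],
  ],
)

```text
clock: 24.6
tcp_pos: [0.5884, 0.1993, 0.2037]
orientation: [-2.092, -2.343, 0.001]
contact_force: [-0.7, 1.0, 1.1]
grip_width: 0.0494
gripper_force: 0.0
```

```bash
python3 sl.py; python3 go.py .5927 .254 .021 6.3
```

```text
wrist slat c 466.4 364.7 size 34 x 26 ang -88.6 z 15.3 n 696
wrist slat c 544.6 364.7 size 40 x 27 ang -86.5 z 15.2 n 921
wrist slat c 592.8 254.5 size 119 x 26 ang -83.6 z 15.0 n 2946
24.65 [0.5886 0.1993 0.2039] yaw 6.442819938951979 j [-0.4734  0.4347  0.0619  1.7386 -0.0317  0.97   -0.2869] [-0.2163 -0.1877  1.168 ] 0.049396987774858764 0.0
go (0.5927, 0.254, 0.021, 6.3) shift [0.2157 0.0415 0.7316] turn [-0.0004  0.0001  0.0016]
```

>>> servo_tool(
  commands=[
    [[0.216, 0.041, 0.2], [0, 0, 0]],
    [[0.216, 0.041, 0.35], [0, 0, 0]],
    [[0.216, 0.041, 0.5], [0, 0, 0]],
    [[0.216, 0.041, 0.62], [0, 0, 0]],
    [[0.216, 0.041, 0.69], [0, 0, 0]],
    [[0.216, 0.041, 0.725], [0, 0, 0]],
    [[0.216, 0.041, 0.725], [0, 0, 0]],
    [[0.216, 0.041, 0.725], [0, 0, 0]],
  ],
)

```text
clock: 25.45
tcp_pos: [0.5942, 0.2544, 0.0246]
orientation: [2.095, 2.34, 0.004]
contact_force: [0.0, -0.4, 0.1]
grip_width: 0.0498
gripper_force: 0.0
```

>>> servo_tool(
  commands=[
    [[0, 0, 0], [0, 0, 0]],
    [[0, 0, 0], [0, 0, 0]],
    [[0, 0, 0], [0, 0, 0]],
    [[0, 0, 0], [0, 0, 0]],
    [[0, 0, 0], [0, 0, 0]],
    [[0, 0, 0], [0, 0, 0]],
  ],
  claw=1,
)

```text
clock: 26.05
tcp_pos: [0.5942, 0.2547, 0.0249]
orientation: [2.095, 2.34, 0.004]
contact_force: [-1.2, -0.3, 6.9]
grip_width: 0.0243
gripper_force: 49.8
```

```bash
python3 go.py .6256 -.0467 .2 82.8
```

```text
26.05 [0.5942 0.2547 0.0249] yaw 6.316120942138915 j [-0.5273  0.6979  0.0358  1.773  -0.037   0.6683 -0.3606] [-1.2141 -0.3482  6.8742] 0.024297023952945956 49.786232113838196
go (0.6256, -0.0467, 0.2, 82.8) shift [-1.2114 -0.0057 -0.7017] turn [ 0.0019  0.0006 -0.8498]
```

>>> servo_tool(
  commands=[
    [[0, 0, -0.15], [0, 0, 0]],
    [[0, 0, -0.35], [0, 0, 0]],
    [[0, 0, -0.55], [0, 0, 0]],
    [[-0.1, 0, -0.7], [0, 0, -0.08]],
    [[-0.2, 0, -0.7], [0, 0, -0.16]],
    [[-0.32, 0, -0.7], [0, 0, -0.25]],
    [[-0.45, 0, -0.7], [0, 0, -0.34]],
    [[-0.55, 0, -0.7], [0, 0, -0.43]],
    [[-0.65, 0, -0.7], [0, 0, -0.52]],
    [[-0.75, 0, -0.7], [0, 0, -0.61]],
    [[-0.85, 0, -0.7], [0, 0, -0.7]],
    [[-0.95, 0, -0.7], [0, 0, -0.79]],
    [[-1, 0, -0.7], [0, 0, -0.85]],
    [[-1, 0, -0.7], [0, 0, -0.85]],
    [[-1, 0, -0.7], [0, 0, -0.85]],
  ],
)

```text
clock: 27.55
tcp_pos: [0.6204, 0.0062, 0.1984]
orientation: [0.201, 3.135, 0.001]
contact_force: [-0.9, -0.2, -1.4]
grip_width: 0.0243
gripper_force: 49.3
```

```bash
python3 go.py .6256 -.0467 .1157 82.8
```

```text
27.55 [0.6204 0.0062 0.1984] yaw 82.65269633361186 j [ 0.0312  0.447  -0.1877  1.7325  0.0972  0.9705  1.2492] [-0.8528 -0.1845 -1.361 ] 0.02430852170299385 49.290043115615845
go (0.6256, -0.0467, 0.1157, 82.8) shift [-0.0474 -0.2074  0.3307] turn [ 0.0004  0.0002 -0.0016]
```

>>> servo_tool(
  commands=[
    [[-0.047, -0.15, 0], [0, 0, 0]],
    [[-0.047, -0.207, 0], [0, 0, 0]],
    [[-0.047, -0.207, 0.1], [0, 0, 0]],
    [[-0.047, -0.207, 0.2], [0, 0, 0]],
    [[-0.047, -0.207, 0.28], [0, 0, 0]],
    [[-0.047, -0.207, 0.315], [0, 0, 0]],
    [[-0.047, -0.207, 0.331], [0, 0, 0]],
    [[-0.047, -0.207, 0.331], [0, 0, 0]],
    [[-0.047, -0.207, 0.331], [0, 0, 0]],
  ],
)

```text
clock: 28.45
tcp_pos: [0.6264, -0.0467, 0.1163]
orientation: [0.197, 3.134, 0.0]
contact_force: [-0.6, 1.0, 0.1]
grip_width: 0.0245
gripper_force: 49.3
```

>>> servo_tool(
  commands=[
    [[0, 0, 0], [0, 0, 0]],
    [[0, 0, 0], [0, 0, 0]],
    [[0, 0, 0], [0, 0, 0]],
    [[0, 0, -0.1], [0, 0, 0]],
    [[0, 0, -0.25], [0, 0, 0]],
    [[0, 0, -0.42], [0, 0, 0]],
    [[0, 0, -0.56], [0, 0, 0]],
    [[0, 0, -0.56], [0, 0, 0]],
  ],
  claw=0.42,
)

```text
clock: 29.25
tcp_pos: [0.6287, -0.0471, 0.2615]
orientation: [0.197, 3.125, 0.001]
contact_force: [1.3, -0.4, -0.3]
grip_width: 0.0496
gripper_force: 0.0
```

```bash
python3 - <<'E'
from sl import *
slats('wrist',.095,.112,-.12); slats('scene',-.01,.03,.1); slats('scene',.095,.112,-.12)
E
python3 go.py .54 .34 .25 3.3
```

```text
wrist slat c 625.9 -46.7 size 119 x 26 ang -7.2 z 104.9 n 3275
wrist slat c 634.6 22.3 size 119 x 26 ang -7.0 z 105.0 n 3081
scene slat c 420.5 571.0 size 139 x 55 ang 0.7 z 21.3 n 237
scene slat c 466.1 406.5 size 125 x 28 ang -89.1 z 14.3 n 187
scene slat c 543.7 401.7 size 125 x 28 ang -86.7 z 15.1 n 187
scene slat c 750.1 539.0 size 198 x 15 ang -1.8 z 22.5 n 166
scene slat c 683.7 537.8 size 144 x 12 ang -0.2 z 107.0 n 90
scene slat c 804.1 538.8 size 87 x 14 ang -0.1 z 106.8 n 61
scene slat c 635.6 21.0 size 122 x 31 ang -7.1 z 104.4 n 327
scene slat c 627.3 -47.6 size 120 x 30 ang -7.8 z 104.3 n 358
29.4 [ 0.6253 -0.0472  0.2549] yaw 82.81593827179854 j [ 0.1089  0.4023 -0.177   1.6611  0.0781  1.0857  1.3547] [ 0.3913 -0.2616 -0.5862] 0.04940861444439506 0.0
go (0.54, 0.34, 0.25, 3.3) shift [0.532  1.4938 0.0195] turn [-0.0003 -0.0002  0.8835]
```

>>> servo_tool(
  commands=[
    [[0.35, 0.98, 0], [0, 0, 0.88]],
    [[0.35, 0.98, 0], [0, 0, 0.88]],
    [[0.35, 0.98, 0], [0, 0, 0.88]],
    [[0.35, 0.98, 0], [0, 0, 0.88]],
    [[0.35, 0.98, 0], [0, 0, 0.88]],
    [[0.35, 0.98, 0], [0, 0, 0.88]],
    [[0.35, 0.98, 0], [0, 0, 0.88]],
    [[0.35, 0.98, 0], [0, 0, 0.88]],
    [[0.35, 0.98, 0], [0, 0, 0.88]],
    [[0.35, 0.98, 0], [0, 0, 0.88]],
    [[0.35, 0.98, 0], [0, 0, 0.88]],
  ],
)

```text
clock: 30.5
tcp_pos: [0.5686, 0.2066, 0.2535]
orientation: [-2.15, -2.29, 0.005]
contact_force: [0.2, 0.2, -0.3]
grip_width: 0.0496
gripper_force: 0.0
```

```bash
python3 go.py .543 .345 .2 3.3
```

```text
30.5 [0.5686 0.2066 0.2535] yaw 3.607902122961805 j [-0.4436  0.3613 -0.0104  1.7235  0.0044  1.0601 -0.3926] [ 0.2289  0.2015 -0.3413] 0.04955806107581956 0.0
go (0.543, 0.345, 0.2, 3.3) shift [ 0.5592 -0.0668  0.2133] turn [-0.0019  0.0009  0.0034]
```

>>> servo_tool(
  commands=[
    [[0.56, -0.067, 0.2], [0, 0, 0]],
    [[0.56, -0.067, 0.2], [0, 0, 0]],
    [[0.56, -0.067, 0.2], [0, 0, 0]],
    [[0.56, -0.067, 0.2], [0, 0, 0]],
    [[0.56, -0.067, 0.2], [0, 0, 0]],
    [[0.56, -0.067, 0.2], [0, 0, 0]],
  ],
)

```text
clock: 31.1
tcp_pos: [0.5445, 0.344, 0.2048]
orientation: [2.15, 2.289, -0.002]
contact_force: [1.2, -0.6, -0.0]
grip_width: 0.0498
gripper_force: 0.0
```

```bash
python3 sl.py; python3 go.py .5438 .404 .021 3.4
```

```text
wrist slat c 465.2 407.9 size 120 x 26 ang -88.7 z 15.1 n 2741
wrist slat c 542.7 404.9 size 118 x 26 ang -87.6 z 15.0 n 2945
31.15 [0.5448 0.3437 0.2052] yaw 3.517741108462771 j [-0.6248  0.4699 -0.048   1.6747  0.027   0.9981 -0.6209] [ 0.3476 -0.6984 -0.2186] 0.049625239173335785 0.0
go (0.5438, 0.404, 0.021, 3.4) shift [0.242  0.0106 0.7365] turn [0.0001 0.0007 0.0013]
```

>>> servo_tool(
  commands=[
    [[0.243, 0.007, 0.2], [0, 0, 0.01]],
    [[0.243, 0.007, 0.35], [0, 0, 0.01]],
    [[0.243, 0.007, 0.5], [0, 0, 0.01]],
    [[0.243, 0.007, 0.62], [0, 0, 0.01]],
    [[0.243, 0.007, 0.69], [0, 0, 0.01]],
    [[0.243, 0.007, 0.734], [0, 0, 0.01]],
    [[0.243, 0.007, 0.734], [0, 0, 0.01]],
    [[0.243, 0.007, 0.734], [0, 0, 0.01]],
  ],
)

```text
clock: 31.95
tcp_pos: [0.5431, 0.4066, 0.0235]
orientation: [2.169, 2.272, 0.004]
contact_force: [-0.1, 0.6, 0.0]
grip_width: 0.0494
gripper_force: 0.0
```

>>> servo_tool(
  commands=[
    [[0, 0, 0], [0, 0, 0]],
    [[0, 0, 0], [0, 0, 0]],
    [[0, 0, 0], [0, 0, 0]],
    [[0, 0, 0], [0, 0, 0]],
    [[0, 0, 0], [0, 0, 0]],
    [[0, 0, 0], [0, 0, 0]],
  ],
  claw=1,
)

```text
clock: 32.55
tcp_pos: [0.543, 0.4071, 0.0238]
orientation: [2.168, 2.273, 0.005]
contact_force: [-0.8, 0.1, 7.4]
grip_width: 0.0244
gripper_force: 49.8
```

```bash
python3 go.py .6647 -.0164 .21 -7.2
```

```text
32.55 [0.543  0.4071 0.0238] yaw 2.710838492618521 j [-0.7014  0.738  -0.0487  1.6844  0.0502  0.7173 -0.7279] [-0.773   0.1266  7.4317] 0.02441502768895039 49.81561303138733
go (0.6647, -0.0164, 0.21, -7.2) shift [-1.7138  0.4081 -0.747 ] turn [ 0.0015 -0.0013  0.1101]
```

>>> servo_tool(
  commands=[
    [[0, 0, -0.15], [0, 0, 0]],
    [[0, 0, -0.35], [0, 0, 0]],
    [[0, 0, -0.55], [0, 0, 0]],
    [[-0.12, 0.03, -0.7], [0, 0, 0.02]],
    [[-0.26, 0.06, -0.75], [0, 0, 0.04]],
    [[-0.4, 0.1, -0.75], [0, 0, 0.06]],
    [[-0.55, 0.13, -0.75], [0, 0, 0.08]],
    [[-0.7, 0.17, -0.75], [0, 0, 0.1]],
    [[-0.85, 0.2, -0.75], [0, 0, 0.11]],
    [[-0.95, 0.225, -0.75], [0, 0, 0.11]],
    [[-0.95, 0.225, -0.75], [0, 0, 0.11]],
    [[-0.95, 0.225, -0.75], [0, 0, 0.11]],
  ],
)

```text
clock: 33.75
tcp_pos: [0.6094, 0.1714, 0.2098]
orientation: [-2.358, -2.076, -0.001]
contact_force: [0.2, 0.1, -0.2]
grip_width: 0.0244
gripper_force: 49.2
```

```bash
python3 go.py .665 -.0142 .21 -7.2
```

```text
33.75 [0.6094 0.1714 0.2098] yaw -7.257592101081623 j [-0.3954  0.4461  0.0308  1.7037 -0.0163  0.9914 -0.4853] [ 0.1711  0.0934 -0.1564] 0.02439316355701498 49.247846603393555
go (0.665, -0.0142, 0.21, -7.2) shift [-0.7082  0.3143 -0.0011] turn [ 0.0003 -0.0004 -0.0006]
```

>>> servo_tool(
  commands=[
    [[-0.12, 0.05, 0], [0, 0, 0]],
    [[-0.26, 0.11, 0], [0, 0, 0]],
    [[-0.4, 0.17, 0], [0, 0, 0]],
    [[-0.54, 0.24, 0], [0, 0, 0]],
    [[-0.65, 0.29, 0], [0, 0, 0]],
    [[-0.708, 0.314, 0], [0, 0, 0]],
    [[-0.708, 0.314, 0], [0, 0, 0]],
    [[-0.708, 0.314, 0.1], [0, 0, 0]],
    [[-0.708, 0.314, 0.18], [0, 0, 0]],
    [[-0.708, 0.314, 0.22], [0, 0, 0]],
    [[-0.708, 0.314, 0.22], [0, 0, 0]],
  ],
)

```text
clock: 34.85
tcp_pos: [0.6638, -0.011, 0.1528]
orientation: [-2.351, -2.08, 0.003]
contact_force: [-0.7, 0.3, -1.0]
grip_width: 0.0249
gripper_force: 49.3
```

```bash
python3 go.py .665 -.0142 .129 -7.2
```

```text
34.85 [ 0.6638 -0.011   0.1528] yaw -7.004927585519502 j [-0.1245  0.5568  0.0672  1.6692 -0.0462  0.9202 -0.1616] [-0.7055  0.3151 -1.0079] 0.02486402587564668 49.25662636756897
go (0.665, -0.0142, 0.129, -7.2) shift [-0.0124  0.0066  0.095 ] turn [-0.0021 -0.0004  0.0022]
```

>>> servo_tool(
  commands=[
    [[0, 0, 0.04], [0, 0, 0]],
    [[0, 0, 0.075], [0, 0, 0]],
    [[0, 0, 0.09], [0, 0, 0]],
    [[0, 0, 0.1], [0, 0, 0]],
    [[0, 0, 0.1], [0, 0, 0]],
    [[0, 0, 0.1], [0, 0, 0]],
  ],
)

```text
clock: 35.45
tcp_pos: [0.6653, -0.0138, 0.1296]
orientation: [2.356, 2.078, 0.001]
contact_force: [-0.2, 0.1, 0.0]
grip_width: 0.0243
gripper_force: 49.3
```

```bash
python3 go.py .665 -.0142 .129 -7.2
```

```text
35.45 [ 0.6653 -0.0138  0.1296] yaw -7.192257129617289 j [-0.12    0.5843  0.0664  1.683  -0.0476  0.8754 -0.1597] [-0.1975  0.0782  0.0148] 0.02429238804447034 49.25650656223297
go (0.665, -0.0142, 0.129, -7.2) shift [-0.0019 -0.0009  0.0023] turn [ 0.0003 -0.      0.0001]
```

>>> servo_tool(
  commands=[
    [[0, 0, 0], [0, 0, 0]],
    [[0, 0, 0], [0, 0, 0]],
    [[0, 0, 0], [0, 0, 0]],
    [[0, 0, -0.1], [0, 0, 0]],
    [[0, 0, -0.25], [0, 0, 0]],
    [[0, 0, -0.42], [0, 0, 0]],
    [[0, 0, -0.5], [0, 0, 0]],
    [[0, 0, -0.5], [0, 0, 0]],
    [[0, 0, -0.5], [0, 0, 0]],
  ],
  claw=0.42,
)

```text
clock: 36.35
tcp_pos: [0.6649, -0.0136, 0.2543]
orientation: [2.356, 2.078, 0.001]
contact_force: [0.2, 0.3, -0.6]
grip_width: 0.0495
gripper_force: 0.0
```

```bash
python3 - <<'E'
from sl import *
slats('wrist',.095,.13,-.12); slats('scene',-.01,.03,.1); slats('scene',.095,.13,-.12)
E
python3 go.py .466 .345 .22 1.3
```

```text
wrist slat c 664.6 -15.8 size 119 x 26 ang 82.8 z 118.9 n 3682
scene slat c 447.9 572.5 size 87 x 52 ang 2.6 z 21.1 n 158
scene slat c 724.1 537.3 size 249 x 19 ang 1.5 z 22.8 n 188
scene slat c 722.2 538.7 size 251 x 16 ang -0.4 z 120.3 n 263
scene slat c 633.5 -10.7 size 124 x 120 ang 81.2 z 117.1 n 529
36.5 [ 0.6641 -0.0136  0.2525] yaw -7.1736204954714475 j [-0.131   0.459   0.0809  1.582  -0.0401  1.1053 -0.1655] [-1.0051  0.1963 -0.4497] 0.0494170370668458 0.0
go (0.466, 0.345, 0.22, 1.3) shift [ 1.3243 -0.9651  0.1323] turn [-0.0019  0.0002 -0.0942]
```

>>> servo_tool(
  commands=[
    [[0.95, -0.7, 0.05], [0, 0, -0.095]],
    [[0.95, -0.7, 0.05], [0, 0, -0.095]],
    [[0.95, -0.7, 0.05], [0, 0, -0.095]],
    [[0.95, -0.7, 0.05], [0, 0, -0.095]],
    [[0.95, -0.7, 0.05], [0, 0, -0.095]],
    [[0.95, -0.7, 0.05], [0, 0, -0.095]],
    [[0.95, -0.7, 0.05], [0, 0, -0.095]],
    [[0.95, -0.7, 0.05], [0, 0, -0.095]],
  ],
)

```text
clock: 37.3
tcp_pos: [0.5201, 0.2447, 0.2407]
orientation: [-2.191, -2.251, 0.003]
contact_force: [1.1, -0.5, 1.1]
grip_width: 0.0497
gripper_force: 0.0
```

```bash
python3 sl.py a; python3 go.py .466 .345 .2 1.3
```

```text
wrist slat c 465.5 396.6 size 98 x 27 ang -88.3 z 15.2 n 1873
top slat c 420.1 574.9 size 140 x 48 ang -0.2 z 18.5 n 260
top slat c 463.9 452.6 size 33 x 26 ang -87.4 z 14.4 n 79
scene slat c 453.8 576.9 size 72 x 42 ang -5.2 z 18.0 n 60
scene slat c 465.9 406.6 size 123 x 28 ang -88.6 z 14.9 n 162
scene slat c 790.2 538.4 size 118 x 12 ang -0.5 z 14.8 n 64
37.45 [0.5219 0.2419 0.2413] yaw 1.2068869205973438 j [-0.4994  0.3249 -0.0542  1.8058  0.0213  1.0125 -0.541 ] [-0.1168 -0.9513 -0.7524] 0.04932531686981305 0.0
go (0.466, 0.345, 0.2, 1.3) shift [ 0.417  -0.2147  0.1646] turn [-0.0003  0.0007 -0.001 ]
```

>>> servo_tool(
  commands=[
    [[0.42, -0.215, 0.16], [0, 0, 0]],
    [[0.42, -0.215, 0.16], [0, 0, 0]],
    [[0.42, -0.215, 0.16], [0, 0, 0]],
    [[0.42, -0.215, 0.16], [0, 0, 0]],
    [[0.42, -0.215, 0.16], [0, 0, 0]],
    [[0.42, -0.215, 0.16], [0, 0, 0]],
  ],
)

```text
clock: 38.05
tcp_pos: [0.4666, 0.3455, 0.202]
orientation: [2.198, 2.243, 0.0]
contact_force: [0.5, -1.2, 0.4]
grip_width: 0.0494
gripper_force: 0.0
```

```bash
python3 sl.py; python3 go.py .4655 .4075 .021 1.4
```

```text
wrist slat c 465.2 407.4 size 120 x 27 ang -88.2 z 15.0 n 3048
38.1 [0.4666 0.3456 0.2021] yaw 1.1574936773046898 j [-0.667   0.3763 -0.0993  1.83    0.0464  0.937  -0.7667] [-0.8182 -0.8915  0.2547] 0.04952619820113078 0.0
go (0.4655, 0.4075, 0.021, 1.4) shift [0.2479 0.     0.7244] turn [ 0.0006  0.0003 -0.0027]
```

>>> servo_tool(
  commands=[
    [[0.248, 0, 0.2], [0, 0, -0.005]],
    [[0.248, 0, 0.35], [0, 0, -0.005]],
    [[0.248, 0, 0.5], [0, 0, -0.005]],
    [[0.248, 0, 0.62], [0, 0, -0.005]],
    [[0.248, 0, 0.69], [0, 0, -0.005]],
    [[0.248, 0, 0.72], [0, 0, -0.005]],
    [[0.248, 0, 0.72], [0, 0, -0.005]],
    [[0.248, 0, 0.72], [0, 0, -0.005]],
  ],
)

```text
clock: 38.9
tcp_pos: [0.4646, 0.4096, 0.023]
orientation: [2.187, 2.255, 0.003]
contact_force: [0.1, 1.1, -0.6]
grip_width: 0.0495
gripper_force: 0.0
```

>>> servo_tool(
  commands=[
    [[0, 0, 0], [0, 0, 0]],
    [[0, 0, 0], [0, 0, 0]],
    [[0, 0, 0], [0, 0, 0]],
    [[0, 0, 0], [0, 0, 0]],
    [[0, 0, 0], [0, 0, 0]],
    [[0, 0, 0], [0, 0, 0]],
  ],
  claw=1,
)

```text
clock: 39.5
tcp_pos: [0.4643, 0.4102, 0.0235]
orientation: [2.186, 2.256, 0.004]
contact_force: [-0.2, -0.8, 6.9]
grip_width: 0.0245
gripper_force: 49.8
```

```bash
python3 go.py .5953 -.0076 .21 -7.2
```

```text
39.5 [0.4643 0.4102 0.0235] yaw 1.8073329456171443 j [-0.7553  0.67   -0.0933  1.8341  0.0976  0.6392 -0.8752] [-0.2111 -0.7837  6.9476] 0.024454290311481358 49.77337181568146
go (0.5953, -0.0076, 0.21, -7.2) shift [-1.6857  0.4724 -0.7481] turn [ 0.0012 -0.0012  0.1001]
```

Slat centre is about 2.5 mm behind the TCP along its length, so I aim for y = -0.005.

>>> servo_tool(
  commands=[
    [[0, 0, -0.15], [0, 0, 0]],
    [[0, 0, -0.35], [0, 0, 0]],
    [[0, 0, -0.55], [0, 0, 0]],
    [[-0.12, 0.03, -0.7], [0, 0, 0.02]],
    [[-0.26, 0.07, -0.75], [0, 0, 0.04]],
    [[-0.4, 0.11, -0.75], [0, 0, 0.06]],
    [[-0.55, 0.15, -0.75], [0, 0, 0.08]],
    [[-0.7, 0.2, -0.75], [0, 0, 0.1]],
    [[-0.85, 0.24, -0.75], [0, 0, 0.1]],
    [[-0.95, 0.27, -0.75], [0, 0, 0.1]],
    [[-0.95, 0.27, -0.75], [0, 0, 0.1]],
    [[-0.95, 0.27, -0.75], [0, 0, 0.1]],
    [[-0.95, 0.27, -0.75], [0, 0, 0.1]],
  ],
)

```text
clock: 40.8
tcp_pos: [0.5379, 0.1758, 0.2095]
orientation: [-2.354, -2.08, -0.001]
contact_force: [-0.1, 0.8, -0.1]
grip_width: 0.0245
gripper_force: 49.3
```

```bash
python3 go.py .5953 -.0052 .21 -7.2
```

```text
40.8 [0.5379 0.1758 0.2095] yaw -7.068677365074638 j [-0.4155  0.3423 -0.0127  1.8622  0.0042  0.9367 -0.5533] [-0.0554  0.7739 -0.0728] 0.024462500360112435 49.298951625823975
go (0.5953, -0.0052, 0.21, -7.2) shift [-0.6903  0.3168 -0.0025] turn [-0.     -0.0006  0.0015]
```

>>> servo_tool(
  commands=[
    [[-0.12, 0.05, 0], [0, 0, 0]],
    [[-0.26, 0.12, 0], [0, 0, 0]],
    [[-0.4, 0.18, 0], [0, 0, 0]],
    [[-0.54, 0.25, 0], [0, 0, 0]],
    [[-0.64, 0.295, 0], [0, 0, 0]],
    [[-0.69, 0.317, 0], [0, 0, 0]],
    [[-0.69, 0.317, 0], [0, 0, 0]],
    [[-0.69, 0.317, 0.1], [0, 0, 0]],
    [[-0.69, 0.317, 0.18], [0, 0, 0]],
    [[-0.69, 0.317, 0.22], [0, 0, 0]],
    [[-0.69, 0.317, 0.22], [0, 0, 0]],
    [[-0.69, 0.317, 0.22], [0, 0, 0]],
  ],
)

```text
clock: 42.0
tcp_pos: [0.5958, -0.0055, 0.1549]
orientation: [-2.355, -2.08, -0.001]
contact_force: [0.7, -0.1, 0.1]
grip_width: 0.0245
gripper_force: 49.3
```

```bash
python3 go.py .5953 -.0052 .129 -7.2
```

```text
42.0 [ 0.5958 -0.0055  0.1549] yaw -7.09284268048054 j [-0.1356  0.4526  0.0525  1.8406 -0.0312  0.8486 -0.1915] [ 0.6533 -0.1315  0.1245] 0.02452835544272108 49.31932032108307
go (0.5953, -0.0052, 0.129, -7.2) shift [ 0.0009 -0.002   0.1035] turn [ 0.0003 -0.0004  0.0012]
```

>>> servo_tool(
  commands=[
    [[0, 0, 0.04], [0, 0, 0]],
    [[0, 0, 0.075], [0, 0, 0]],
    [[0, 0, 0.09], [0, 0, 0]],
    [[0, 0, 0.102], [0, 0, 0]],
    [[0, 0, 0.102], [0, 0, 0]],
    [[0, 0, 0.102], [0, 0, 0]],
  ],
)

```text
clock: 42.6
tcp_pos: [0.5956, -0.0068, 0.1289]
orientation: [2.356, 2.078, 0.0]
contact_force: [0.4, -0.7, -0.1]
grip_width: 0.0246
gripper_force: 49.3
```

>>> servo_tool(
  commands=[
    [[0, 0, 0], [0, 0, 0]],
    [[0, 0, 0], [0, 0, 0]],
    [[0, 0, 0], [0, 0, 0]],
    [[0, 0, -0.1], [0, 0, 0]],
    [[0, 0, -0.25], [0, 0, 0]],
    [[0, 0, -0.42], [0, 0, 0]],
    [[0, 0, -0.6], [0, 0, 0]],
    [[0, 0, -0.6], [0, 0, 0]],
    [[0, 0, -0.6], [0, 0, 0]],
  ],
  claw=0.42,
)

```text
clock: 43.5
tcp_pos: [0.596, -0.0068, 0.2801]
orientation: [2.355, 2.077, 0.004]
contact_force: [-0.4, -0.2, -1.0]
grip_width: 0.0496
gripper_force: 0.0
```

>>> servo_tool(
  commands=[
    [[0.5, -0.35, 0], [0, 0, 0]],
    [[0.5, -0.35, 0], [0, 0, 0]],
    [[0.5, -0.35, 0], [0, 0, 0]],
    [[0.5, -0.35, 0], [0, 0, 0]],
    [[0.5, -0.35, 0], [0, 0, 0]],
    [[0.5, -0.35, 0], [0, 0, 0]],
  ],
)

```text
clock: 44.1
tcp_pos: [0.5243, 0.1267, 0.2778]
orientation: [2.358, 2.076, -0.003]
contact_force: [-0.4, -1.2, 0.3]
grip_width: 0.0499
gripper_force: 0.0
```

```bash
python3 - <<'E'
from sl import *
slats('scene',.095,.111,-.12); slats('scene',.112,.13,-.12);slats('top',.112,.13,-.12); slats('wrist',.112,.13,-.12)
for n in ('scene','top'): snap(n,n+'9.png')
a=cv2.imread('pics/scene9.png')[120:380,180:480]; cv2.imwrite('pics/f.png',cv2.resize(a,(660,572),interpolation=cv2.INTER_CUBIC))
E
python3 door.py 2>/dev/null | grep -v nan; python3 go.py
```

```text
scene slat c 723.3 538.2 size 247 x 15 ang -0.6 z 105.9 n 147
scene slat c 629.6 21.7 size 39 x 28 ang -14.7 z 104.7 n 105
scene slat c 620.7 -46.9 size 39 x 28 ang -6.4 z 104.6 n 106
scene slat c 698.9 539.2 size 162 x 15 ang -0.2 z 123.9 n 96
scene slat c 816.1 538.7 size 66 x 13 ang -4.5 z 125.3 n 41
scene slat c 595.2 -10.7 size 124 x 28 ang 83.3 z 118.7 n 312
scene slat c 665.2 -17.1 size 122 x 28 ang 83.3 z 118.5 n 348
top slat c 664.0 -13.9 size 119 x 27 ang 82.7 z 117.1 n 332
top slat c 594.8 -7.2 size 119 x 28 ang 81.6 z 117.4 n 348
wrist slat c 668.1 12.2 size 64 x 27 ang 82.4 z 118.5 n 905
wrist slat c 601.9 31.3 size 41 x 24 ang -88.6 z 118.8 n 392
scene [(0.48, array([313., 208.]))]
wrist [(0.7, array([315., 288.])), (0.23, array([412., 307.]))]
44.6 [0.5244 0.128  0.2788] yaw -7.2035443487589434 j [-0.345   0.2281 -0.0118  1.8461  0.003   1.0674 -0.4836] [-0.0096  0.2336  0.5737] 0.04940295274945086 0.0
```

View pics/f.png

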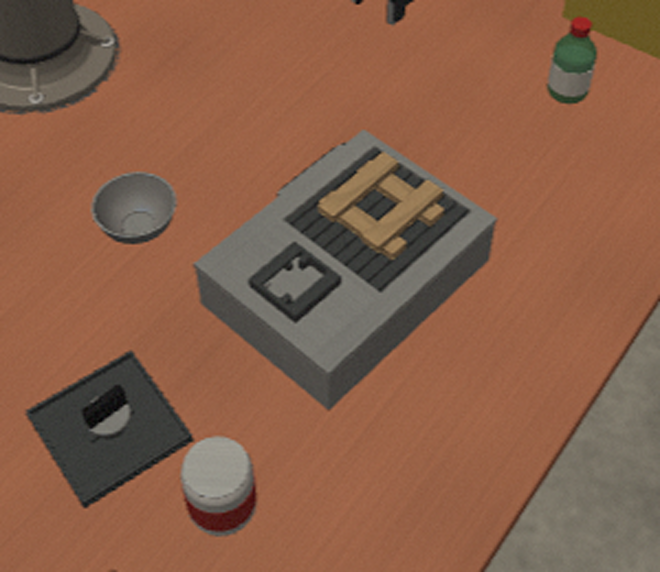

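View pics/top9.png

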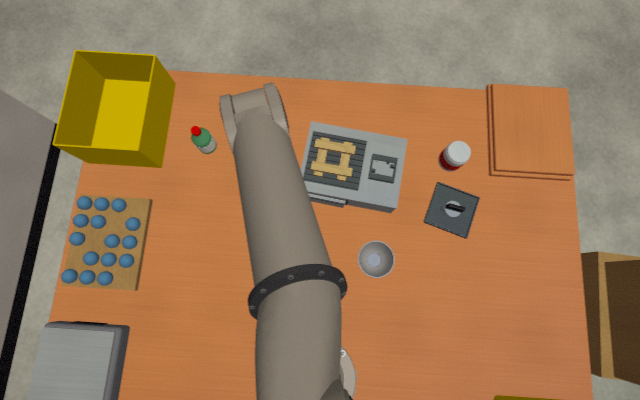

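The pictures show the finished tower on the grate at (335,160) in the top view. The cap stands in the tray at (454,209), and the door is flush. All four slats are used and nothing else has moved.

```bash
python3 -c "
from bench import r
print(r.hand_in())"
```

```text
the job is handed in; nothing more can be done
None
```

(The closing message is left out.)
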